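# Weigh the fullest cup of hazelnuts

### The arm

A 7-joint arm with a two-finger parallel gripper is mounted at the origin on the work surface. World frame = base frame: x ahead of the robot, y to its left, z up, the work surface at z = 0. Lengths are in m, angles in rad, forces in N, time in s.
With the tool pointing down it reaches from about 0.425 to 0.925 m from the base axis. Payload 6.8 kg.
Tool frame: the origin (TCP) lies midway between the tips of the shut fingers; the grasp point (between the pads) lies 19 mm behind it (bot.pinch_z is the distance from the TCP to the grasp point, in m); z points along the fingers, y is the line along which they close (so a half turn about z gives the same grasp; the last joint's range is limited). The gripper opens to 85 mm and grips with 20 to 120 N. Pads are 22 mm wide; open, the fingers measure 114 mm over their backs; the gripper's body (76 mm by 85 mm) begins 54 mm behind the grasp point. The pads swing forward as they close: fully open they stand 13 mm farther back than shut.
Start: joints at [1.197, 0.477, 0.022, 1.555, -0.011, 1.109, -0.083], TCP at [0.177, -0.651, 0.231] pointing down, gripper open.
Joint ranges: [-2.96, 2.96], [-0.34, 2.1], [-1.41, 1.46], [0.24, 2.44], [-1.37, 4.51], [0.17, 1.92], [-2.96, 2.96]. Speed limits (rad/s): [2.39, 2.39, 3.14, 3.14, 3.14, 3.14, 3.14].

### API

Orientations are given as a unit quaternion [w, x, y, z].
In Python, from station import bot, imaging gives the robot as it stands. The module is installed in compiled form; this text tells all that it offers.
- The arm moves only by the tool carry_out, never from a script. Its argument "targets" is a list of rows, each a list of 5 numbers: the shift along the tool's x, y, z in cm, then the turn about the tool's z in degrees, then the opening, from -1 (shut) to 1 (fully open). In form: [[x, y, z, yaw, gripper], ...]. A call has 1 to 12 rows; each row shifts and turns the commanded pose from where the row before left it, along the tool's axes as they then stand; what a row does not reach is not made up. A row lasts 1/10 s, in which the tool goes at most 50 mm and 8.59 degrees, less where a joint would pass 70% of its speed; a pose out of reach is approached as far as the arm can. A call is refused whole if a number of a shift passes 5 or a number of a turn 8.59, either way. A call with a gripper value outside its range is refused whole. The fingers move at their own pace and stop on an object; "force" is the grip in N (left out, the last holds). Time passes only in rows, so rows that do not move let the fingers close. It gives the time, the measured TCP pose, the force, the opening and the grip force at its end, in the units of the state.
- bot.get_obs(): the state, without advancing time (a new reading comes with each control period).
- imaging.read_camera(name): name is "scene" or "side" or "wrist"; returns the picture (400x640x3 uint8, red, green, blue); there is no depth.
- imaging.calibration(name): a dict with "fx", "fy", "cx", "cy" (pixels), "extrinsics" (4x4, takes a point from world to camera coordinates). Camera axes: x right, y up, looking along -z (the intrinsics and any distortion apply to the point x, -y, -z); pixel columns grow to the right and rows downward; lengths in m; the calibration is good to about 2 mm. A picture is of the moment at which its call begins: read the wrist's pose just before it. calibration takes no time and is no camera call; for the wrist camera it gives the pose at the moment of the call.
- bot.hand_in(): hands the job in; it is judged then, once.
The state is a dict: "t": time; "q": joint angles; "joint_vel": joint speeds; "joint_torque": joint torques, N m; "eef_pos": TCP position; "tool_rot": TCP orientation; "contact_force": force on the tool from outside, world axes, zero at the start; "torque": the same for the moment, N m; "gripper_width": opening from 0.0 (shut) to 1.0 (fully open); "grasp_force": force on a finger pad.
Only numpy, scipy, OpenCV 4.12 (cv2) and the standard library are available. Lean on these libraries where they do the work, as an engineer would, in place of code of your own. Each camera call takes 0.05 s, during which the arm holds its last target. There are 200 camera calls.

### The job

Find which of the three steel cups under the wire shelf holds the most hazelnuts and tip all of its hazelnuts into the brass pan of the kitchen scale. Then stand that emptied cup upright on the wooden board, its whole foot on the board, and let go. Leave the other two cups, what is in them, the mill, the bottle and the jar where they are.

Things in the scene. Friction and masses are not known exactly. Their poses are not given: they have to be found in the camera images.
- rack: Fixed wire shelf over the cups. Origin on the counter under the middle cup; x from its open front (robot's side) to the back, y along it, z up. Five 6 mm wires along y (-195 to 195 mm) at x = -12, 18, 48, 78, 108 mm, 170 mm up; 8 mm legs at x = 40 and 108, y = -195 and 195. Cups at x = 0, y = -120, 0, 120. No room for a gripper pointing straight down; come tilted from the front.
- scale: Fixed kitchen scale: white body 130 x 130 x 60 mm, above it a round brass pan on a 50 mm thick neck. Origin at the centre of the body's underside on the counter, z up. The pan is an open bowl, 170 mm across its rim, 90 mm across its foot, walls 4 mm; its inner floor is 85 mm and its rim 135 mm above the counter.
- pan (a point): Centre of the inner floor of the scale's brass pan, 85 mm above the counter (the rim is 50 mm higher).
- board: Fixed square pale wooden board, 150 x 150 mm, 18 mm thick, lying on the counter. Origin at the centre of its underside, x and y along its edges, z up.
- mill: Bystander: dark wooden pepper mill standing upright, 180 mm tall, 56 mm across. Origin at the centre of its foot.
- oil: Bystander: green glass oil bottle standing upright, 190 mm tall, 60 mm across. Origin at the centre of its foot.
- honey: Bystander: low amber jar, 60 mm tall, 68 mm across, on the counter, nearer the robot than the scale and the board. Origin at the centre of its foot.
- cup_a: One of three alike steel cups (round flared beakers), upright under the wire shelf, each on a fixed cork coaster 80 mm across, 4 mm thick. 70 mm tall, 56 mm across the foot, 71 mm the rim, walls 3.5 mm, floor 5 mm, about 120 g. Origin at the centre of its foot, z up through the mouth. One cup holds six hazelnuts, one two, one none; which is which varies.
- cup_b: One of three alike steel cups (round flared beakers), upright under the wire shelf, each on a fixed cork coaster 80 mm across, 4 mm thick. 70 mm tall, 56 mm across the foot, 71 mm the rim, walls 3.5 mm, floor 5 mm, about 120 g. Origin at the centre of its foot, z up through the mouth. One cup holds six hazelnuts, one two, one none; which is which varies.
- cup_c: One of three alike steel cups (round flared beakers), upright under the wire shelf, each on a fixed cork coaster 80 mm across, 4 mm thick. 70 mm tall, 56 mm across the foot, 71 mm the rim, walls 3.5 mm, floor 5 mm, about 120 g. Origin at the centre of its foot, z up through the mouth. One cup holds six hazelnuts, one two, one none; which is which varies.
- nut1: A hazelnut, 22 mm long and 20 mm thick, about 12 g, one of eight alike, lying in one of the cups at the start. Origin at its centre, x along its length.
- nut2: A hazelnut, 22 mm long and 20 mm thick, about 12 g, one of eight alike, lying in one of the cups at the start. Origin at its centre, x along its length.
- nut3: A hazelnut, 22 mm long and 20 mm thick, about 12 g, one of eight alike, lying in one of the cups at the start. Origin at its centre, x along its length.
- nut4: A hazelnut, 22 mm long and 20 mm thick, about 12 g, one of eight alike, lying in one of the cups at the start. Origin at its centre, x along its length.
- nut5: A hazelnut, 22 mm long and 20 mm thick, about 12 g, one of eight alike, lying in one of the cups at the start. Origin at its centre, x along its length.
- nut6: A hazelnut, 22 mm long and 20 mm thick, about 12 g, one of eight alike, lying in one of the cups at the start. Origin at its centre, x along its length.
- nut7: A hazelnut, 22 mm long and 20 mm thick, about 12 g, one of eight alike, lying in one of the cups at the start. Origin at its centre, x along its length.
- nut8: A hazelnut, 22 mm long and 20 mm thick, about 12 g, one of eight alike, lying in one of the cups at the start. Origin at its centre, x along its length.
Things that resemble listed ones, but are neither listed nor needed, are in the scene too. What is shaped like the cup_a but purple is not meant.

How it is judged:
On the way:
1. all six hazelnuts of the fullest cup lie in the brass pan (horizontal distance between each of nut1, nut2, nut3, nut4, nut5, nut6 and pan below 0.085 m and z of nut1 in the frame of scale between 0.085 and 0.145 m and z of nut2 in the frame of scale between 0.085 and 0.145 m and z of nut3 in the frame of scale between 0.085 and 0.145 m and z of nut4 in the frame of scale between 0.085 and 0.145 m and z of nut5 in the frame of scale between 0.085 and 0.145 m and z of nut6 in the frame of scale between 0.085 and 0.145 m), for 0.2 s.
At the end, for the whole second after the job is handed in: The six hazelnuts rest in the pan; the emptied cup stands upright (7 degrees), at rest, its centre within 60 mm of the board's centre along each edge; the other cups and the mill, bottle and jar are upright within 30 mm, the other two hazelnuts within 50 mm, of where they began (all of step 1 and ((x of cup_a in the frame of board between -0.06 and 0.06 m and y of cup_a in the frame of board between -0.06 and 0.06 m and z of cup_a in the frame of board between 0.012 and 0.025 m and angle between each of cup_a, cup_b, cup_c's own z axis and vertical below 0.12 rad and linear speed of cup_a below 0.03 m/s and distance of each of cup_b, cup_c from where it was at the start of the episode below 0.03 m) or (x of cup_b in the frame of board between -0.06 and 0.06 m and y of cup_b in the frame of board between -0.06 and 0.06 m and z of cup_b in the frame of board between 0.012 and 0.025 m and angle between each of cup_b, cup_a, cup_c's own z axis and vertical below 0.12 rad and linear speed of cup_b below 0.03 m/s and distance of each of cup_a, cup_c from where it was at the start of the episode below 0.03 m) or (x of cup_c in the frame of board between -0.06 and 0.06 m and y of cup_c in the frame of board between -0.06 and 0.06 m and z of cup_c in the frame of board between 0.012 and 0.025 m and angle between each of cup_c, cup_a, cup_b's own z axis and vertical below 0.12 rad and linear speed of cup_c below 0.03 m/s and distance of each of cup_a, cup_b from where it was at the start of the episode below 0.03 m)) and linear speed of each of nut1, nut2, nut3, nut4, nut5, nut6 below 0.05 m/s and distance of each of nut7, nut8 from where it was at the start of the episode below 0.05 m and distance of each of mill, oil, honey from where it was at the start of the episode below 0.03 m and angle between each of mill, oil, honey's own z axis and vertical below 0.15 rad); the robot touches nothing.
It fails at once if the mill, the bottle or the jar is pushed away or knocked over (distance of any of mill, oil, honey from where it was at the start of the episode above 0.05 m or angle between any of mill, oil, honey's own z axis and vertical above 0.5 rad).
It fails at once if a hazelnut of another cup gets out of its cup (distance of any of nut7, nut8 from where it was at the start of the episode above 0.12 m).
It also fails if it takes over 67 s, if anything falls off the work surface, if the arm or the gripper's body presses on something with over 40 N, if the wrist force passes 120 N, or if a joint passes its speed limit or range.

## Working session

There is one attempt and no reset: what is moved stays moved. The work goes in short steps, Python scripts to look and compute and a tool call to move; the robot and the scene stay as the last step left them, time stands still between calls to the robot, and variables do not carry over. Pictures are saved under pics/ and viewed, at most 10 in all, crops included, and the job is handed in when it is done.

Besides the shell and the picture viewer there is one more tool, called after "Request:" by a JSON object that holds its "fn" and its "kwargs". carry_out: Moves the arm, as the interface text tells. Its arguments: {"type":"object","properties":{"targets":{"type":"array"},"force":{"type":"number"}},"required":["targets"]}

```bash
mkdir -p pics; python3 - <<'E'
from station import bot, imaging
import cv2,numpy as np
np.set_printoptions(precision=4,suppress=True)
for n in("scene","side","wrist"):
    c=imaging.calibration(n); print(n,c)
    im=imaging.read_camera(n); cv2.imwrite(f"pics/{n}0.png",im[:,:,::-1])
o=bot.get_obs(); print(o, bot.pinch_z)
E
```

```text
scene {'fx': 482.1322446504041, 'fy': 482.1322446504041, 'cx': 315.85337041006386, 'cy': 202.62712227410003, 'extrinsics': array([[-0.884 , -0.4672, -0.0156,  0.4633],
       [ 0.3741, -0.7271,  0.5757, -0.2761],
       [-0.2803,  0.5031,  0.8175, -0.943 ],
       [ 0.    ,  0.    ,  0.    ,  1.    ]])}
side {'fx': 396.6159159794411, 'fy': 396.6159159794411, 'cx': 325.3164434438333, 'cy': 198.12752024854643, 'extrinsics': array([[ 0.9301, -0.367 ,  0.014 , -0.4997],
       [ 0.2487,  0.6573,  0.7114, -0.1711],
       [-0.2703, -0.6582,  0.7026, -0.8741],
       [ 0.    ,  0.    ,  0.    ,  1.    ]])}
wrist {'fx': 315.4784170428886, 'fy': 315.4784170428886, 'cx': 314.96441773225547, 'cy': 200.98941343901043, 'extrinsics': array([[ 0.2625, -0.9649, -0.0014, -0.6744],
       [ 0.922 ,  0.2512, -0.2948,  0.0382],
       [ 0.2848,  0.0761,  0.9556, -0.3796],
       [ 0.    ,  0.    ,  0.    ,  1.    ]])}
{'t': 0.15, 'q': array([ 1.1969,  0.4776,  0.0224,  1.5562, -0.0115,  1.1093, -0.0831]), 'joint_vel': array([ 0.0013, -0.0023, -0.0013, -0.0042,  0.0002,  0.0001,  0.    ]), 'joint_torque': array([  0.0023, -59.6925,   1.6098, -28.1494,   0.0126,   0.0066,
        -0.    ]), 'eef_pos': array([ 0.1772, -0.6509,  0.2306]), 'tool_rot': array([-0.0007,  0.9912,  0.1325, -0.0002]), 'contact_force': array([ 0.3111, -0.0961, -0.2344]), 'torque': array([ 0.034 , -0.0378, -0.0229]), 'grasp_force': 0.0, 'gripper_width': 0.9995031735914485} 0.0187
```

View pics/scene0.png

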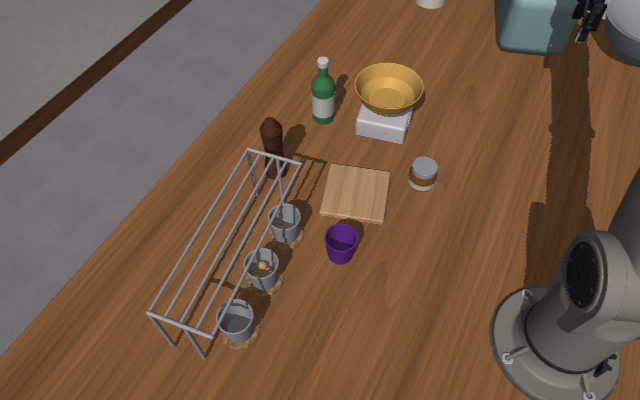

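View pics/side0.png

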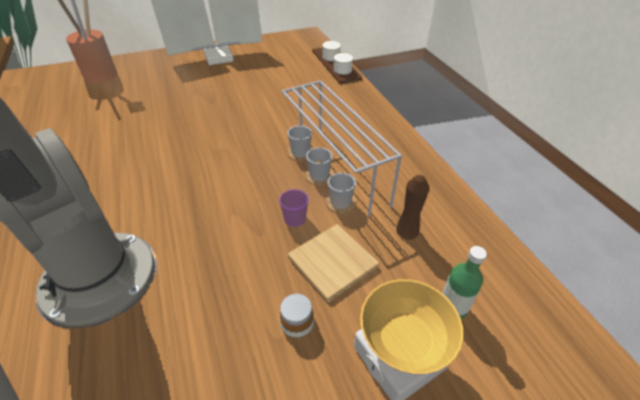

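Scene view: the candidates are three steel cups at about (285,223), (262,268) and (236,321) under the shelf, plus a purple decoy at (341,243) to ignore. There is something nut-coloured in the middle cup at (262,266). The pan is at (389,90), the board at (356,193), the jar at (423,172), the mill at (272,147) and the bottle at (323,95). In the side view the cups are at (341,191), (319,165) and (300,142).

```bash
cat > h.py <<'E'
import numpy as np, cv2
from station import bot, imaging
np.set_printoptions(precision=4,suppress=True)
def ray(n,u,v,c=None):
    c=c or imaging.calibration(n); E=c["extrinsics"]; R=E[:3,:3]; t=E[:3,3]
    d=np.array([(u-c["cx"])/c["fx"],-(v-c["cy"])/c["fy"],-1.])
    return -R.T@t, R.T@d
def onz(n,u,v,z,c=None):
    o,d=ray(n,u,v,c); return o+d*(z-o[2])/d[2]
def tri(a,b):
    A=np.zeros((3,3));y=np.zeros(3)
    for n,u,v in(a,b):
        o,d=ray(n,u,v);d/=np.linalg.norm(d);P=np.eye(3)-np.outer(d,d);A+=P;y+=P@o
    return np.linalg.solve(A,y)
def proj(n,p,c=None):
    c=c or imaging.calibration(n); q=c["extrinsics"]@np.r_[p,1]
    return np.array([c["cx"]+c["fx"]*q[0]/-q[2], c["cy"]+c["fy"]*q[1]/q[2]])
E
python3 - <<'E'
from h import *
s=cv2.imread("pics/scene0.png"); d=cv2.imread("pics/side0.png")
a=cv2.resize(s[195:350,205:315],None,fx=3.6,fy=3.6,interpolation=cv2.INTER_CUBIC)
b=cv2.resize(d[115:215,280:365],None,fx=4.6,fy=4.6,interpolation=cv2.INTER_CUBIC)
H=max(a.shape[0],b.shape[0]); f=lambda x:cv2.copyMakeBorder(x,0,H-x.shape[0],0,0,0)
cv2.imwrite("pics/crop.png",np.hstack([f(a),f(b)]))
# board: contour in both
for n,im in(("scene",s),("side",d)):
    hsv=cv2.cvtColor(im,cv2.COLOR_BGR2HSV)
    print(n,"board hsv",hsv[193,356] if n=="scene" else hsv[262,333], "pan",hsv[95,389] if n=="scene" else hsv[335,410],"wood",hsv[200,440] if n=="scene" else hsv[200,200])
for z,pts in((.018,[(331,166),(390,172),(384,221),(321,213)]),):
    for p in pts: print(onz("scene",*p,z))
for p in[(289,260),(333,229),(378,266),(331,298)]: print(onz("side",*p,.018))
print("cups scene rim",[onz("scene",*p,.074)[:2] for p in[(285,211),(263,256),(236,308)]])
print("cups side rim",[onz("side",*p,.074)[:2] for p in[(341,182),(319,155),(300,134)]])
print("pan rim",onz("scene",389,87,.135),onz("side",411,321,.135))
print("tops: jar",onz("scene",424,165,.06),onz("side",296,305,.06),"mill",tri(("scene",271,121),("side",417,180)),"oil",tri(("scene",323,62),("side",477,253)), "purple",onz("scene",341,233,.07))
print("rack front wire ends/back", [onz("scene",*p,.17) for p in[(248,151),(300,163),(151,314),(213,333)]])
E
```

```text
scene board hsv [ 15 109 155] pan [ 19 151 179] wood [ 13 146 131]
side board hsv [ 18 101 222] pan [ 22 144 232] wood [ 15 140 173]
[ 0.582 -0.19   0.018]
[ 0.4458 -0.2386  0.018 ]
[ 0.4026 -0.1011  0.018 ]
[ 0.5395 -0.0551  0.018 ]
[ 0.4012 -0.1221  0.018 ]
[ 0.5283 -0.0723  0.018 ]
[ 0.5806 -0.2083  0.018 ]
[ 0.4528 -0.2455  0.018 ]
cups scene rim [array([0.5935, 0.0092]), array([0.578 , 0.1257]), array([0.565 , 0.2454])]
cups side rim [array([0.5862, 0.0199]), array([0.5732, 0.1403]), array([0.5565, 0.2493])]
pan rim [ 0.526  -0.3902  0.135 ] [ 0.5315 -0.3983  0.135 ]
tops: jar [ 0.3742 -0.261   0.06  ] [ 0.3736 -0.2587  0.06  ] mill [ 0.6991 -0.1289  0.1722] oil [ 0.6853 -0.3468  0.1844] purple [0.4622 0.0014 0.07  ]
rack front wire ends/back [array([ 0.7012, -0.0342,  0.17  ]), array([ 0.5875, -0.0555,  0.17  ]), array([0.6512, 0.3478, 0.17  ]), array([0.5394, 0.3266, 0.17  ])]
```

View pics/crop.png

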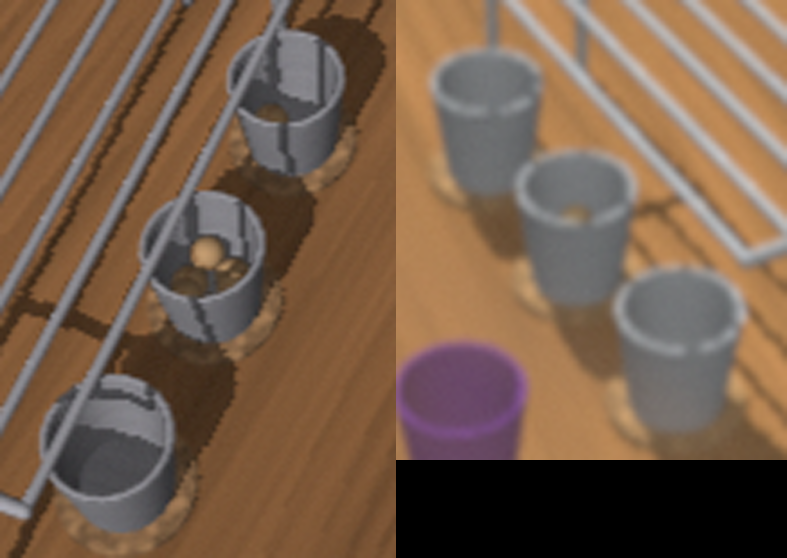

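The stacked pile is in the middle cup. The near-right cup shows a nut by its front wall and the far-left cup is empty, so the middle cup is the target. Moves only shift the tool and yaw it, so the tilt has to come from the reach limits. I'll explore that in free space.

Request:
{"fn": "carry_out", "kwargs": {"targets": [[0, 0, -5, 0, 1], [0, 0, -5, 0, 1], [0, 0, -5, 8, 1], [0, 0, -5, 8, 1]]}}

```text
t: 0.55
eef_pos: [0.177, -0.6508, 0.4331]
tool_rot: [-0.0, 1.0, -0.01, -0.0]
contact_force: [1.1, -0.1, 0.1]
gripper_width: 0.999
grasp_force: 0.0
```

```bash
cat > log.py <<'E'
from h import *
import json
o=bot.get_obs(); r=dict(q=o["q"].tolist(),p=o["eef_pos"].tolist(),r=o["tool_rot"].tolist())
open("log.jsonl","a").write(json.dumps(r)+"\n")
from scipy.spatial.transform import Rotation as Ro
R=Ro.from_quat(np.roll(o["tool_rot"],-1)).as_matrix()
print("t",o["t"],"q",o["q"],"p",o["eef_pos"]);print("x",R[:,0],"y",R[:,1],"z",R[:,2],"tilt",np.degrees(np.arccos(-R[2,2])),"w",o["gripper_width"],"gf",o["grasp_force"],"F",o["contact_force"])
E
python3 log.py
```

```text
t 0.55 q [ 1.1501  0.3776  0.0937  1.2619 -0.0348  1.5042 -0.3503] p [ 0.177  -0.6508  0.4331]
x [ 0.9998 -0.0191 -0.    ] y [-0.0191 -0.9998 -0.0005] z [-0.      0.0005 -1.    ] tilt 0.029491600884220422 w 0.9989328880187142 gf 0.0 F [ 1.0615 -0.1348  0.0733]
```

Request:
{"fn": "carry_out", "kwargs": {"targets": [[0, 0, -5, 0, 1], [0, 0, -5, 0, 1], [0, 0, -5, 0, 1], [0, 0, -5, 0, 1], [0, 0, -5, 0, 1], [0, 0, -5, 0, 1]]}}

```text
t: 1.15
eef_pos: [0.1702, -0.6266, 0.6693]
tool_rot: [0.042, 0.999, -0.007, 0.011]
contact_force: [-0.3, -0.3, -0.5]
gripper_width: 0.999
grasp_force: 0.0
```

```bash
python3 log.py
```

```text
t 1.15 q [ 0.9979  0.3649  0.3887  0.7953 -0.148   1.9152 -0.2846] p [ 0.1702 -0.6266  0.6693]
x [ 0.9996 -0.0138  0.0232] y [-0.0157 -0.9964  0.0838] z [ 0.0219 -0.0841 -0.9962] tilt 4.986630842437918 w 0.9991047861970388 gf 0.0 F [-0.3497 -0.2665 -0.4686]
```

Request:
{"fn": "carry_out", "kwargs": {"targets": [[0, 3, -3, 0, 1], [0, 3, -3, 0, 1], [0, 3, -3, 0, 1], [0, 3, -3, 0, 1]]}}

```text
t: 1.55
eef_pos: [0.1552, -0.6917, 0.7086]
tool_rot: [0.104, 0.994, -0.007, 0.028]
contact_force: [-0.4, -0.4, -0.5]
gripper_width: 1.0
grasp_force: 0.0
```

```bash
python3 log.py
```

```text
t 1.55 q [ 1.1142  0.4613  0.3676  0.5687 -0.1961  1.9152 -0.2427] p [ 0.1552 -0.6917  0.7086]
x [ 0.9984 -0.0078  0.0564] y [-0.0193 -0.9784  0.206 ] z [ 0.0536 -0.2067 -0.9769] tilt 12.332147628803428 w 0.9998792277703217 gf 0.0 F [-0.365  -0.4062 -0.5119]
```

Request:
{"fn": "carry_out", "kwargs": {"targets": [[0, -3, 3, 0, 1], [0, -3, 3, 0, 1], [0, -3, 3, 8, 1]]}}

```text
t: 1.85
eef_pos: [0.1617, -0.6241, 0.6053]
tool_rot: [0.102, 0.991, -0.078, 0.035]
contact_force: [-0.1, -0.1, 0.6]
gripper_width: 0.999
grasp_force: 0.0
```

```bash
python3 log.py
```

```text
t 1.85 q [ 0.9304  0.2051  0.3709  1.1549 -0.0668  1.5794 -0.4485] p [ 0.1617 -0.6241  0.6053]
x [ 0.9856 -0.1466  0.0847] y [-0.1608 -0.9673  0.1962] z [ 0.0532 -0.2069 -0.9769] tilt 12.338235204724999 w 0.9992306791748411 gf 0.0 F [-0.0995 -0.1328  0.6421]
```

```bash
cat > kin.py <<'E'
import numpy as np, json, itertools
from scipy.optimize import least_squares
from scipy.spatial.transform import Rotation as Ro
def fk(q,P,s):
    # P: base yaw, tool yaw, h, L1, L2, L3, elbow x-offset up/down, wrist x offset
    b,c,h,L1,L2,L3,a1,a2,a3=P
    e=lambda ax,t:Ro.from_euler(ax,t)
    p=np.array([0,0,h]); R=e('z',b+s[0]*q[0])*e('y',q[1])
    R=R*e('z',s[1]*q[2]); p=p+R.apply([a1,0,L1]); R=R*e('y',q[3])
    p=p+R.apply([a2,0,0]); R=R*e('z',s[2]*q[4]); p=p+R.apply([0,0,L2]); R=R*e('y',q[5]); p=p+R.apply([a3,0,L3]); R=R*e('z',c+s[3]*q[6])
    return p,R
def data():
    D=[json.loads(l) for l in open("log.jsonl")]
    return [(np.array(d["q"]),np.array(d["p"]),Ro.from_quat(np.roll(d["r"],-1))) for d in D]
def res(P,s,D):
    r=[]
    for q,p,R in D:
        a,B=fk(q,P,s); r+=[*(a-p),*(.3*(R.inv()*B).as_rotvec())]
    return np.array(r)
if __name__=="__main__":
    D=data(); D.append((np.array([1.1969,.4776,.0224,1.5562,-.0115,1.1093,-.0831]),np.array([.1772,-.6509,.2306]),Ro.from_quat([.9912,.1325,-.0002,-.0007])))
    out=[]
    for s in itertools.product([1,-1],repeat=4):
      for c0 in(0,1.57,3.14,-1.57):
        b0=-1.305-s[0]*1.197
        f=least_squares(res,[b0,c0,.33,.4,.4,.25,0,0,0],args=(s,D)); out.append((f.cost,s,f.x))
    out.sort(key=lambda t:t[0])
    for o in out[:4]: print(o[0],o[1],np.round(o[2],4))
    json.dump([list(out[0][2]),list(out[0][1])],open("kin.json","w"))
E
python3 kin.py
```

```text
4.7784732595956956e-05 (-1, -1, -1, -1) [-0.0899  1.4818  0.3165  0.5188  0.4761  0.341  -0.0057 -0.0047 -0.0142]
4.778473259595844e-05 (-1, -1, -1, -1) [-0.0899  1.4818  0.3165  0.5188  0.4761  0.341  -0.0057 -0.0047 -0.0142]
4.7784732595959044e-05 (-1, -1, -1, -1) [-0.0899  1.4818  0.3165  0.5188  0.4761  0.341  -0.0057 -0.0047 -0.0142]
4.778473259596114e-05 (-1, -1, -1, -1) [-0.0899  1.4818  0.3165  0.5188  0.4761  0.341  -0.0057 -0.0047 -0.0142]
```

```bash
cat > ik.py <<'E'
from kin import *
P,S=json.load(open("kin.json"))
lo=np.array([-2.96,-.34,-1.41,.24,-1.37,.17,-2.96])+.03; hi=np.array([2.96,2.1,1.46,2.44,4.51,1.92,2.96])-.03
def toolR(th,phi,roll):
    # th tilt from straight down (deg), heading phi (deg, world azimuth of tool z horizontally); roll 0: tool y horizontal
    th,phi,roll=np.radians([th,phi,roll]); z=np.array([np.sin(th)*np.cos(phi),np.sin(th)*np.sin(phi),-np.cos(th)])
    y=np.array([-np.sin(phi),np.cos(phi),0]); x=np.cross(y,z)
    return Ro.from_matrix(np.c_[x,y,z])*Ro.from_euler('z',roll)
def ik(p,R,n=12,seed=0,q0=None):
    rng=np.random.default_rng(seed); best=None
    def f(q):
        a,B=fk(q,P,S); return np.r_[a-p,.3*(R.inv()*B).as_rotvec()]
    for k in range(n):
        s=np.clip(q0,lo,hi) if (k==0 and q0 is not None) else rng.uniform(lo,hi)
        g=least_squares(f,s,bounds=(lo,hi),max_nfev=60)
        if best is None or g.cost<best.cost: best=g
        if best.cost<1e-8: break
    return best.x,np.sqrt(2*best.cost)
E
python3 - <<'E'
from ik import *
np.set_printoptions(precision=2,suppress=True)
c=np.array([.575,.137,.046])
for th in(45,55,65,75):
    for phi in(-60,-40,-20,0,20,40):
        o=[]
        for roll in(0,180):
            R=toolR(th,phi,roll); q,e=ik(c+R.apply([0,0,.0187]),R,6); o.append((round(e,3),q))
        print(th,phi,o[0][0],o[1][0],min(o,key=lambda t:t[0])[1])
E
```

```text
45 -60 0.0 0.0 [-1.03  0.78  0.41  1.95  0.8   0.72 -0.87]
45 -40 0.0 0.0 [ 0.26  1.37 -1.34  2.13  2.01  1.89 -0.96]
45 -20 0.0 0.0 [-0.29  0.65 -0.37  2.27  2.01  0.83 -1.2 ]
45 0 0.001 0.006 [-1.49  1.26  1.25  2.36  3.82  0.8   2.92]
45 20 0.001 0.005 [ 0.23  0.67 -0.54  2.37  3.01  0.59 -1.16]
45 40 0.0 0.0 [ 0.38  0.69 -0.53  2.29  3.76  0.4  -1.47]
55 -60 0.0 0.0 [-1.22  0.92  0.58  1.92  0.76  0.75 -0.93]
55 -40 0.0 0.0 [-0.42  0.8  -0.42  2.12  1.69  1.2  -1.31]
55 -20 0.0 0.005 [ 0.34  1.45 -1.27  2.32  2.43  1.89 -0.75]
55 0 0.0 0.001 [-1.16  0.88  0.72  2.41  3.02  0.78 -2.33]
55 20 0.009 0.009 [ 0.33  0.82 -0.61  2.41  3.14  0.86 -1.13]
55 40 0.0 0.0 [-0.61  0.85  0.66  2.36  3.98  1.25 -2.09]
65 -60 0.0 0.0 [-0.72  0.91 -0.13  1.88  1.29  1.32 -1.32]
65 -40 0.0 0.0 [-0.11  1.14 -0.87  2.11  1.96  1.83 -1.31]
65 -20 0.0 0.006 [-1.09  0.88  0.38  2.3   2.14  0.88 -1.83]
65 0 0.009 0.009 [-1.67  1.67  1.17  2.41  3.19  0.85  2.93]
65 20 0.022 0.022 [ 0.92  1.62 -1.14  2.41  3.14  1.03 -0.13]
65 40 0.0 0.002 [-0.46  0.94  0.54  2.37  3.9   1.49 -1.93]
75 -60 0.0 0.001 [-1.1   1.04  0.31  1.84  1.09  1.18 -1.28]
75 -40 0.0 0.0 [-0.29  1.15 -0.68  2.08  1.94  1.88 -1.44]
75 -20 0.0 0.007 [-1.17  1.03  0.4   2.28  2.05  1.05 -1.94]
75 0 0.0 0.002 [-1.81  1.93  1.11  2.41  2.91  0.8   2.82]
75 20 0.016 0.013 [ 0.96  1.74 -1.    2.41  3.53  1.07  2.92]
75 40 0.0 0.0 [-0.47  1.12  0.56  2.35  3.8   1.81 -1.91]
```

```bash
cat > sim.py <<'E'
from ik import *
LO=np.array([-2.96,-.34,-1.41,.24,-1.37,.17,-2.96])+.005; HI=np.array([2.96,2.1,1.46,2.44,4.51,1.92,2.96])-.005
VM=.7*np.array([2.39,2.39,3.14,3.14,3.14,3.14,3.14])*.1
def step(q,row,w=.3,reg=.01):
    p,R=fk(q,P,S); pt=p+R.apply(np.array(row[:3])/100); Rt=R*Ro.from_euler('z',row[3],degrees=True)
    f=lambda x:np.r_[fk(x,P,S)[0]-pt,w*(Rt.inv()*fk(x,P,S)[1]).as_rotvec(),reg*(x-q)]
    l=np.maximum(LO,q-VM);h=np.minimum(HI,q+VM)
    return least_squares(f,np.clip(q,l+1e-6,h-1e-6),bounds=(l,h),max_nfev=30).x
def show(q):
    p,R=fk(q,P,S); z=R.as_matrix()[:,2]; y=R.as_matrix()[:,1]
    print("q",np.round(q,2),"p",np.round(p,3),"tilt %.1f head %.1f"%(np.degrees(np.arccos(-z[2])),np.degrees(np.arctan2(z[1],z[0]))),"y",np.round(y,2))
E
python3 - <<'E'
from sim import *
D=data()
for w in(.1,.3,1):
    print(w)
    q=D[0][0]
    for r in[[0,0,-5,0]]*6:q=step(q,r,w)
    show(q)
    q=D[1][0]
    for r in [[0,3,-3,0]]*4:q=step(q,r,w)
    show(q)
    for r in [[0,-3,3,0]]*2+[[0,-3,3,8]]:q=step(q,r,w)
    show(q)
for d in D: show(d[0])
E
```

```text
0.1
q [ 1.19  0.36  0.05  0.66 -0.02  1.91 -0.37] p [ 0.175 -0.641  0.728] tilt 12.0 head -75.2 y [-0.03 -0.98  0.2 ]
q [ 1.21  0.49  0.16  0.32 -0.1   1.91 -0.3 ] p [ 0.163 -0.715  0.802] tilt 24.0 head -78.5 y [-0.03 -0.92  0.4 ]
q [ 1.1   0.25  0.17  0.94 -0.03  1.61 -0.47] p [ 0.173 -0.665  0.688] tilt 19.8 head -78.5 y [-0.16 -0.93  0.32]
0.3
q [ 1.21  0.36  0.    0.71 -0.    1.91 -0.38] p [ 0.174 -0.635  0.705] tilt 9.2 head -74.8 y [-0.02 -0.99  0.15]
q [ 1.25  0.47  0.02  0.43 -0.01  1.91 -0.32] p [ 0.16  -0.704  0.764] tilt 18.8 head -77.9 y [-0.03 -0.95  0.31]
q [ 1.2   0.21  0.02  1.04  0.01  1.58 -0.5 ] p [ 0.169 -0.65   0.656] tilt 17.6 head -77.9 y [-0.16 -0.95  0.28]
1
q [ 1.21  0.35 -0.    0.83 -0.    1.91 -0.38] p [ 0.169 -0.619  0.65 ] tilt 2.5 head -74.5 y [-0.02 -1.    0.04]
q [ 1.25  0.44  0.01  0.63 -0.    1.91 -0.32] p [ 0.154 -0.682  0.682] tilt 8.6 head -79.0 y [-0.02 -0.99  0.15]
q [ 1.21  0.2   0.01  1.19  0.01  1.6  -0.5 ] p [ 0.159 -0.608  0.581] tilt 8.5 head -79.0 y [-0.16 -0.98  0.14]
q [ 1.15  0.38  0.09  1.26 -0.03  1.5  -0.35] p [ 0.178 -0.651  0.433] tilt 0.0 head 86.4 y [-0.02 -1.   -0.  ]
q [ 1.    0.36  0.39  0.8  -0.15  1.92 -0.28] p [ 0.171 -0.625  0.668] tilt 5.0 head -80.5 y [-0.02 -1.    0.09]
q [ 1.11  0.46  0.37  0.57 -0.2   1.92 -0.24] p [ 0.152 -0.693  0.71 ] tilt 12.3 head -80.6 y [-0.02 -0.98  0.21]
q [ 0.93  0.21  0.37  1.15 -0.07  1.58 -0.45] p [ 0.163 -0.623  0.606] tilt 12.3 head -80.7 y [-0.16 -0.97  0.2 ]
```

```bash
cat > plan.py <<'E'
from sim import *
import sys
def go(q,goal,n,yaw=0,w=.55):
    for k in range(n):
        p,R=fk(q,P,S); d=(np.array(goal)-p)/(n-k); d=R.inv().apply(d)*100; q=step(q,[*np.clip(d,-5,5),yaw],w)
    return q
def yawneed(q):
    p,R=fk(q,P,S); M=R.as_matrix(); h=np.cross(M[:,2],[0,0,1]); h/=np.linalg.norm(h)
    a=np.degrees(np.arctan2(-h@M[:,0],h@M[:,1])); return a,((a+180+180)%360)-180
if __name__=="__main__":
    q0=data()[-1][0]
    for az in(-40,-20,0):
        a=np.radians(az); q=go(q0,[.6*np.cos(a),.6*np.sin(a),.65],18); print("az",az);show(q)
        for k in range(3):
            for r in range(10):
                p,R=fk(q,P,S); d=R.inv().apply([2*np.cos(a),2*np.sin(a),4]); q=step(q,[*d,0],.55)
            show(q)
        q=go(q,[.5,.18,.45],22);show(q); print(yawneed(q))
        q=go(q,[.5,.18,.2],10);show(q)
        c=np.array([.575,.137,.046]);q=go(q,c,8);show(q)
E
python3 plan.py
```

```text
az -40
q [ 0.44  0.17  0.1   1.09  0.14  1.73 -1.15] p [ 0.46  -0.386  0.65 ] tilt 12.3 head -80.7 y [-0.16 -0.97  0.2 ]
q [ 0.49  0.48  0.26  0.26 -0.    1.91 -1.02] p [ 0.539 -0.473  0.849] tilt 29.6 head -58.4 y [-0.19 -0.9   0.38]
q [ 0.49  0.41  0.27  0.25 -0.    1.64 -1.  ] p [ 0.555 -0.501  0.966] tilt 49.6 head -52.5 y [-0.27 -0.79  0.55]
q [ 0.51  0.39  0.26  0.25 -0.01  1.29 -0.98] p [ 0.584 -0.536  1.082] tilt 70.3 head -49.7 y [-0.39 -0.64  0.66]
q [-0.5   0.17 -0.58  1.9   1.16  1.66 -2.95] p [0.507 0.17  0.475] tilt 66.6 head -49.5 y [-0.32 -0.66  0.68]
(np.float64(47.8710383679668), np.float64(-132.12896163203322))
q [-1.76  0.77  0.96  2.07  0.66  0.86 -2.95] p [0.5  0.18 0.2 ] tilt 63.4 head -50.7 y [-0.25 -0.66  0.71]
q [-1.58  1.18  0.94  2.01  0.48  0.52 -2.95] p [0.575 0.137 0.046] tilt 63.4 head -50.8 y [-0.25 -0.66  0.71]
az -20
q [ 0.22  0.21 -0.1   1.03  0.23  1.81 -1.54] p [ 0.564 -0.205  0.65 ] tilt 12.3 head -80.6 y [-0.16 -0.97  0.2 ]
q [ 0.09  0.48  0.36  0.29 -0.    1.91 -1.32] p [ 0.663 -0.267  0.838] tilt 29.1 head -45.7 y [-0.18 -0.94  0.3 ]
q [ 0.11
[... 770 characters left out ...]
1 -1.64] p [ 0.712 -0.031  0.823] tilt 27.8 head -30.7 y [-0.16 -0.97  0.19]
q [-0.26  0.43  0.4   0.25  0.    1.68 -1.61] p [ 0.742 -0.047  0.947] tilt 47.2 head -20.6 y [-0.17 -0.97  0.2 ]
q [-0.23  0.4   0.4   0.25 -0.01  1.34 -1.59] p [ 0.784 -0.058  1.065] tilt 67.7 head -15.9 y [-0.18 -0.96  0.21]
q [ 0.11 -0.34 -0.83  2.2   0.97  0.69 -2.95] p [0.508 0.178 0.464] tilt 60.8 head -15.2 y [-0.12 -0.96  0.24]
(np.float64(15.90829758562132), np.float64(-164.0917024143787))
q [ 0.81 -0.34 -1.4   2.43  0.89  0.27 -2.95] p [0.477 0.158 0.247] tilt 45.7 head -11.5 y [ 0.02 -0.98  0.22]
q [ 0.76  0.02 -1.28  2.43  1.13  0.32 -2.95] p [0.479 0.128 0.198] tilt 35.4 head -3.6 y [ 0.12 -0.98  0.13]
```

```bash
python3 - <<'E'
from ik import *
np.set_printoptions(precision=2,suppress=True)
ex=np.array([.951,.309]) # placeholder
sx=np.array([.1365,.047])/.1444; 
sites={"cup":[.575,.137,.046],"pan":[.53,-.40,.2],"brdC":[.491,-.148,.062],"brdFarL":[.548,-.118,.062],"brdFarR":[.545,-.185,.062],"brdL":[.505,-.105,.062]}
for nme,c in sites.items():
  for th in(50,60,70):
    o=[]
    for phi in(-90,-75,-60,-45,-32,-20):
        R=toolR(th,phi,0 if nme!="pan" else -170); q,e=ik(np.array(c)+R.apply([0,0,.0187]),R,8); o.append("%d:%.3f q7 %.1f"%(phi,e,q[6]))
    print(nme,th,o)
E
```

```text
cup 50 ['-90:0.000 q7 -0.9', '-75:0.000 q7 -1.4', '-60:0.000 q7 -0.9', '-45:0.000 q7 -1.1', '-32:0.000 q7 -0.9', '-20:0.000 q7 -1.0']
cup 60 ['-90:0.000 q7 -1.3', '-75:0.000 q7 -1.0', '-60:0.000 q7 -1.3', '-45:0.000 q7 -1.4', '-32:0.000 q7 -1.6', '-20:0.000 q7 -1.6']
cup 70 ['-90:0.000 q7 -1.0', '-75:0.000 q7 -1.0', '-60:0.000 q7 -1.4', '-45:0.000 q7 -1.3', '-32:0.000 q7 -1.3', '-20:0.000 q7 -1.9']
pan 50 ['-90:0.000 q7 -2.8', '-75:0.000 q7 -1.7', '-60:0.000 q7 1.7', '-45:0.055 q7 -0.9', '-32:0.010 q7 0.5', '-20:0.000 q7 1.2']
pan 60 ['-90:0.000 q7 -2.8', '-75:0.010 q7 -1.8', '-60:0.007 q7 1.7', '-45:0.000 q7 1.4', '-32:0.000 q7 1.3', '-20:0.004 q7 0.9']
pan 70 ['-90:0.000 q7 2.0', '-75:0.000 q7 1.5', '-60:0.000 q7 0.8', '-45:0.000 q7 1.1', '-32:0.007 q7 1.1', '-20:0.003 q7 0.9']
brdC 50 ['-90:0.001 q7 -1.3', '-75:0.000 q7 -1.3', '-60:0.000 q7 1.9', '-45:0.018 q7 -2.9', '-32:0.047 q7 -2.5', '-20:0.063 q7 -1.9']
brdC 60 ['-90:0.000 q7 -1.0', '-75:0.000 q7 -1.5', '-60:0.000 q7 -1.4', '-45:0.025 q7 2.9', '-32:0.063 q7 -2.9', '-20:0.092 q7 -2.3']
brdC 70 ['-90:0.000 q7 -1.1', '-75:0.000 
[... 611 characters left out ...]
2.3', '-20:0.015 q7 -1.7']
brdFarR 60 ['-90:0.000 q7 -1.3', '-75:0.000 q7 -1.2', '-60:0.000 q7 1.9', '-45:0.000 q7 -1.8', '-32:0.023 q7 -2.8', '-20:0.040 q7 -1.8']
brdFarR 70 ['-90:0.000 q7 -1.2', '-75:0.000 q7 -1.4', '-60:0.000 q7 -1.4', '-45:0.000 q7 -1.4', '-32:0.024 q7 2.7', '-20:0.046 q7 2.7']
brdL 50 ['-90:0.000 q7 -1.3', '-75:0.000 q7 -1.3', '-60:0.000 q7 -1.4', '-45:0.003 q7 -2.9', '-32:0.035 q7 -2.7', '-20:0.056 q7 -2.2']
brdL 60 ['-90:0.001 q7 -1.4', '-75:0.000 q7 -1.3', '-60:0.000 q7 -1.6', '-45:0.008 q7 2.9', '-32:0.047 q7 -2.9', '-20:0.079 q7 -2.8']
brdL 70 ['-90:0.000 q7 -1.0', '-75:0.000 q7 -1.3', '-60:0.000 q7 -1.6', '-45:0.002 q7 2.7', '-32:0.042 q7 2.7', '-20:0.074 q7 2.6']
```

```bash
cat > p2.py <<'E'
from plan import *
def full(az,npush,q0,th=62,verbose=True):
    a=np.radians(az); sh=show if verbose else (lambda q:None)
    q=go(q0,[.6*np.cos(a),.6*np.sin(a),.65],16,-8.5); sh(q)
    for r in range(npush):
        p,R=fk(q,P,S); d=R.inv().apply([2*np.cos(a),2*np.sin(a),4]); q=step(q,[*d,0],.55)
    sh(q); n=yawneed(q); 
    y=min(n,key=abs);print("yaw",n)
    q=go(q,[.6,0,.6],14,y/14 if abs(y)<100 else 0);sh(q)
    q=go(q,[.55,.22,.45],10);sh(q)
    q=go(q,[.50,.21,.25],8);sh(q)
    q=go(q,[.46,.21,.10],8);sh(q)
    q=go(q,[.575,.137,.036],8);sh(q);print("^grasp")
    q=go(q,[.575,.137,.056],3);q=go(q,[.45,.14,.09],6);sh(q)
    q=go(q,[.50,.1,.3],8);sh(q)
    q=go(q,[.54,-.4,.3],15);sh(q)
    q=go(q,[.54,-.41,.2],5);sh(q);print("^pan")
    qq=q
    for k in range(20):qq=step(qq,[0,0,0,-8.5],.55)
    sh(qq);print("^pour")
    q=qq
    for k in range(20):q=step(q,[0,0,0,8.5],.55)
    sh(q)
    q=go(q,[.54,-.3,.3],5);q=go(q,[.55,-.15,.2],6);sh(q);q=go(q,[.55,-.15,.055],6);sh(q);print("^board")
if __name__=="__main__":
    q0=data()[-1][0]
    full(-27,26,q0)
E
python3 p2.py
```

```text
q [ 0.4   0.2  -0.17  1.05  0.23  1.79  0.94] p [ 0.535 -0.272  0.65 ] tilt 12.3 head -80.7 y [ 0.8   0.59 -0.1 ]
q [ 0.25  0.4   0.33  0.25 -0.01  1.45  1.19] p [ 0.668 -0.387  1.031] tilt 61.3 head -40.4 y [0.7  0.71 0.13]
yaw (np.float64(171.5040867158115), np.float64(-8.495913284188532))
q [-0.36 -0.11 -0.18  1.83  1.05  1.13 -0.  ] p [ 0.6 -0.   0.6] tilt 60.4 head -40.5 y [ 0.65  0.76 -0.  ]
q [-0.62  0.18 -0.42  1.85  1.14  1.45 -0.54] p [0.55 0.22 0.45] tilt 60.3 head -40.5 y [ 0.65  0.76 -0.  ]
q [-0.7   0.4  -0.42  2.11  1.25  1.36 -1.01] p [0.5  0.21 0.25] tilt 60.3 head -40.5 y [ 0.65  0.76 -0.  ]
q [-0.8   0.69 -0.38  2.18  1.36  1.34 -1.38] p [0.46 0.21 0.1 ] tilt 60.3 head -40.5 y [ 0.65  0.76 -0.  ]
q [-0.64  0.82 -0.23  2.12  1.64  1.2  -1.4 ] p [0.575 0.137 0.036] tilt 60.3 head -40.5 y [ 0.65  0.76 -0.  ]
^grasp
q [-0.75  0.67 -0.34  2.32  1.45  1.28 -1.48] p [0.45 0.14 0.09] tilt 60.3 head -40.5 y [ 0.65  0.76 -0.  ]
q [-0.57  0.16 -0.34  2.27  1.27  1.21 -0.87] p [0.5 0.1 0.3] tilt 60.4 head -40.5 y [ 0.65  0.76 -0.  ]
q [ 0.28  0.13  0.23  2.27  2.84  0.31 -1.45] p [ 0.54 -0.4   0.3 ] tilt 59.9 head -41.2 y [ 0.66  0.75 -0.01]
q [ 0.37  0.35  0.15  2.32  3.01  0.57 -1.64] p [ 0.54 -0.41  0.2 ] tilt 59.9 head -41.3 y [ 0.66  0.75 -0.01]
^pan
q [-0.37  0.59  1.02  2.33  3.48  0.62  0.57] p [ 0.54 -0.41  0.2 ] tilt 59.9 head -41.2 y [-0.71 -0.69 -0.14]
^pour
q [ 0.35  0.35  0.17  2.32  3.02  0.57 -1.65] p [ 0.54 -0.41  0.2 ] tilt 59.9 head -41.3 y [ 0.66  0.75 -0.01]
q [-0.33  0.28  0.15  2.43  2.03  0.76 -1.23] p [ 0.555 -0.15   0.201] tilt 59.4 head -41.8 y [ 0.66  0.75 -0.01]
q [-0.37  0.71  0.17  2.43  2.29  0.94 -1.71] p [ 0.55  -0.15   0.055] tilt 59.2 head -42.2 y [ 0.67  0.75 -0.01]
^board
```

```bash
cat > rows.py <<'E'
# usage: rows.py x y z n yaw_total [grasp|tcp]
import sys
from h import *
from scipy.spatial.transform import Rotation as Ro
def rows(goal,n,yaw=0):
    o=bot.get_obs(); R=Ro.from_quat(np.roll(o["tool_rot"],-1)); d=np.array(goal)-o["eef_pos"]; out=[]
    for k in range(n):
        out.append([*np.round(R.inv().apply(d/n)*100,2).tolist(),round(yaw/n,2)]); R=R*Ro.from_euler('z',yaw/n,degrees=True)
    return out
if __name__=="__main__":
    a=list(map(float,sys.argv[1:6])); print(rows(a[:3],int(a[3]),a[4]))
E
python3 rows.py .548 -.244 .65 16 -136
python3 - <<'E'
E
```

```text
[[2.05, -2.63, -0.64, -8.5], [2.42, -2.3, -0.64, -8.5], [2.73, -1.92, -0.64, -8.5], [2.99, -1.49, -0.64, -8.5], [3.17, -1.03, -0.64, -8.5], [3.29, -0.55, -0.64, -8.5], [3.34, -0.06, -0.64, -8.5], [3.31, 0.44, -0.64, -8.5], [3.21, 0.92, -0.64, -8.5], [3.04, 1.38, -0.64, -8.5], [2.8, 1.82, -0.64, -8.5], [2.5, 2.21, -0.64, -8.5], [2.15, 2.56, -0.64, -8.5], [1.74, 2.85, -0.64, -8.5], [1.3, 3.07, -0.64, -8.5], [0.84, 3.23, -0.64, -8.5]]
```

Request:
{"fn": "carry_out", "kwargs": {"targets": [[2.0, -2.6, -0.6, -8.5, 1], [2.4, -2.3, -0.6, -8.5, 1], [2.7, -1.9, -0.6, -8.5, 1], [3.0, -1.5, -0.6, -8.5, 1], [3.2, -1.0, -0.6, -8.5, 1], [3.3, -0.6, -0.6, -8.5, 1], [3.3, -0.1, -0.6, -8.5, 1], [3.3, 0.4, -0.6, -8.5, 1], [3.2, 0.9, -0.6, -8.5, 1], [3.0, 1.4, -0.6, -8.5, 1], [2.8, 1.8, -0.6, -8.5, 1], [2.5, 2.2, -0.6, -8.5, 1]]}}

```text
t: 3.05
eef_pos: [0.4496, -0.339, 0.6363]
tool_rot: [0.091, 0.681, 0.724, -0.057]
contact_force: [0.1, 0.8, 0.1]
gripper_width: 0.999
grasp_force: 0.0
```

Request:
{"fn": "carry_out", "kwargs": {"targets": [[2.1, 2.6, -0.6, -8.5, 1], [1.7, 2.8, -0.6, -8.5, 1], [1.3, 3.1, -0.6, -8.5, 1], [0.8, 3.2, -0.6, -8.5, 1]]}}

```text
t: 3.45
eef_pos: [0.5464, -0.2456, 0.6463]
tool_rot: [0.07, 0.44, 0.892, -0.081]
contact_force: [-0.0, -0.8, -1.3]
gripper_width: 0.998
grasp_force: 0.0
```

```bash
python3 log.py; python3 kin.py | head -1; python3 - <<'E'
from plan import *
q=data()[-1][0]; show(q)
for az in(-24,-18,-12):
    qq=q; a=np.radians(az)
    for k in range(3):
        for r in range(9):
            p,R=fk(qq,P,S); d=R.inv().apply([2*np.cos(a),2*np.sin(a),4]); 
            if k==0 and r in(0,): print(az,np.round(d,1))
            qq=step(qq,[*d,0],.55)
        show(qq);
E
```

```text
t 3.45 q [ 0.3572  0.2058 -0.1963  1.0465  0.2424  1.7974  0.8873] p [ 0.5464 -0.2456  0.6463]
x [-0.6035  0.7728 -0.1964] y [ 0.7956  0.6001 -0.0835] z [ 0.0533 -0.2066 -0.977 ] tilt 12.3202524951592 w 0.9980726345174157 gf 0.0 F [-0.0188 -0.8233 -1.2573]
7.13805661944918e-05 (-1, -1, -1, -1) [-0.0913  1.4806  0.3262  0.5187  0.4749  0.357  -0.013  -0.0078 -0.0208]
q [ 0.36  0.21 -0.2   1.05  0.24  1.8   0.89] p [ 0.547 -0.244  0.648] tilt 12.3 head -80.8 y [ 0.8  0.6 -0.1]
-24 [-2.5  0.6 -3.7]
q [ 0.15  0.46  0.36  0.35 -0.    1.91  1.11] p [ 0.641 -0.309  0.827] tilt 27.0 head -49.6 y [0.78 0.63 0.01]
q [ 0.18  0.43  0.34  0.25 -0.    1.71  1.14] p [ 0.667 -0.335  0.943] tilt 45.1 head -41.3 y [0.73 0.68 0.1 ]
q [ 0.2   0.4   0.33  0.25 -0.01  1.4   1.16] p [ 0.703 -0.362  1.055] tilt 63.9 head -37.4 y [0.66 0.73 0.17]
-18 [-2.4  0.7 -3.7]
q [ 0.11  0.46  0.37  0.35 -0.    1.91  1.09] p [ 0.647 -0.293  0.827] tilt 27.0 head -49.0 y [0.78 0.63 0.02]
q [0.13 0.43 0.36 0.25 0.01 1.72 1.11] p [ 0.679 -0.308  0.942] tilt 45.0 head -40.2 y [0.72 0.68 0.11]
q [0.13 0.41 0.36 0.25 0.   1.41 1.12] p [ 0.718 -0.325  1.054] tilt 63.8 head -35.9 y [0.65 0.74 0.18]
-12 [-2.3  0.9 -3.8]
q [ 0.08  0.45  0.38  0.36 -0.    1.91  1.07] p [ 0.652 -0.276  0.826] tilt 27.0 head -48.5 y [0.77 0.63 0.02]
q [0.07 0.43 0.37 0.25 0.01 1.72 1.07] p [ 0.689 -0.28   0.943] tilt 45.1 head -39.1 y [0.72 0.68 0.13]
q [0.05 0.41 0.39 0.25 0.02 1.41 1.07] p [ 0.731 -0.287  1.054] tilt 63.8 head -34.4 y [0.63 0.75 0.2 ]
```

Request:
{"fn": "carry_out", "kwargs": {"targets": [[-2.4, 0.7, -3.7, 0, 1], [-2.4, 0.7, -3.7, 0, 1], [-2.4, 0.7, -3.7, 0, 1], [-2.4, 0.7, -3.7, 0, 1], [-2.4, 0.7, -3.7, 0, 1], [-2.4, 0.7, -3.7, 0, 1], [-2.8, 0.7, -3.5, 0, 1], [-2.8, 0.7, -3.5, 0, 1], [-2.8, 0.7, -3.5, 0, 1]]}}

```text
t: 4.35
eef_pos: [0.615, -0.3054, 0.76]
tool_rot: [0.146, 0.438, 0.884, -0.078]
contact_force: [-0.8, 0.0, -0.3]
gripper_width: 0.999
grasp_force: 0.0
```

```bash
python3 log.py; python3 - <<'E'
from plan import *
q=data()[-1][0]; show(q)
for az in(-34,-24,-10):
    qq=q; a=np.radians(az)
    for k in range(3):
        for r in range(7):
            p,R=fk(qq,P,S); d=R.inv().apply([2*np.cos(a),2*np.sin(a),4]); 
            if r in(0,): print(az,np.round(d,1))
            qq=step(qq,[*d,0],.55)
        show(qq);
E
```

```text
t 4.35 q [ 0.0065  0.4386  0.6993  0.5544 -0.1787  1.9152  1.1749] p [ 0.615  -0.3054  0.76  ]
x [-0.5737  0.7514 -0.3261] y [ 0.7969  0.604  -0.0102] z [ 0.1893 -0.2657 -0.9453] tilt 19.04121722769403 w 0.9994985737602456 gf 0.0 F [-0.8136  0.0192 -0.2802]
q [ 0.01  0.44  0.7   0.55 -0.18  1.92  1.17] p [ 0.611 -0.313  0.759] tilt 19.0 head -59.8 y [ 0.8   0.6  -0.04]
-34 [-3.1  0.5 -3.2]
q [ 0.26  0.48  0.31  0.25 -0.    1.87  1.16] p [ 0.641 -0.362  0.867] tilt 33.3 head -47.5 y [0.78 0.63 0.04]
-34 [-3.8  0.7 -2.3]
q [ 0.29  0.43  0.3   0.25 -0.01  1.66  1.19] p [ 0.651 -0.394  0.955] tilt 47.6 head -43.0 y [0.74 0.66 0.1 ]
-34 [-4.2  0.9 -1.2]
q [ 0.32  0.41  0.28  0.25 -0.02  1.42  1.21] p [ 0.671 -0.425  1.043] tilt 62.3 head -40.5 y [0.7  0.7  0.14]
-24 [-3.   0.8 -3.3]
q [ 0.22  0.48  0.32  0.25 -0.    1.87  1.13] p [ 0.651 -0.343  0.866] tilt 33.3 head -47.0 y [0.77 0.63 0.04]
-24 [-3.7  1.1 -2.3]
q [0.21 0.43 0.33 0.25 0.   1.66 1.15] p [ 0.67  -0.359  0.954] tilt 47.6 head -42.0 y [0.74 0.67 0.11]
-24 [-4.1  1.2 -1.3]
q [0.22 0.41 0.33 0.25 0.   1.42 1.16] p [ 0.698 -0.377  1.042] tilt 62.2 head -39.0 y [0.68 0.71 0.16]
-10 [-2.7  1.2 -3.4]
q [0.16 0.48 0.35 0.25 0.   1.88 1.1 ] p [ 0.661 -0.314  0.866] tilt 33.2 head -46.5 y [0.77 0.63 0.05]
-10 [-3.4  1.5 -2.5]
q [0.1  0.43 0.37 0.25 0.02 1.68 1.09] p [ 0.687 -0.306  0.954] tilt 47.3 head -40.7 y [0.73 0.67 0.12]
-10 [-3.9  1.7 -1.4]
q [0.07 0.41 0.39 0.25 0.03 1.45 1.08] p [ 0.721 -0.304  1.041] tilt 61.9 head -37.0 y [0.67 0.73 0.18]
```

Request:
{"fn": "carry_out", "kwargs": {"targets": [[-2.9, 1.2, -3.8, 0, 1], [-2.9, 1.2, -3.8, 0, 1], [-2.9, 1.2, -3.8, 0, 1], [-3.0, 1.2, -3.8, 0, 1], [-3.0, 1.3, -3.6, 0, 1], [-3.0, 1.3, -3.6, 0, 1], [-3.3, 1.3, -3.4, 0, 1], [-3.3, 1.4, -3.4, 0, 1], [-3.3, 1.4, -3.2, 0, 1], [-3.5, 1.5, -3.2, 0, 1], [-3.5, 1.5, -3.0, 0, 1], [-3.5, 1.5, -3.0, 0, 1]]}}

```text
t: 5.55
eef_pos: [0.6017, -0.2709, 0.9318]
tool_rot: [0.324, 0.409, 0.848, -0.089]
contact_force: [-0.2, -0.0, 0.6]
gripper_width: 1.002
grasp_force: 0.0
```

```bash
python3 log.py; python3 - <<'E'
from plan import *
q=data()[-1][0]; show(q)
for az in(-24,-10,10):
    qq=q; a=np.radians(az)
    for k in range(3):
        for r in range(5):
            p,R=fk(qq,P,S); d=R.inv().apply([2*np.cos(a),2*np.sin(a),4]); 
            if r in(0,): print(az,np.round(d,1))
            qq=step(qq,[*d,0],.8)
        show(qq);
E
```

```text
t 5.55 q [-0.0264  0.4755  1.4542  0.2418 -0.8613  1.9154  1.2368] p [ 0.6017 -0.2709  0.9318]
x [-0.4552  0.6367 -0.6224] y [0.7514 0.6497 0.115 ] z [ 0.4776 -0.4153 -0.7742] tilt 39.26813417632172 w 1.0016351245154067 gf 0.0 F [-0.1579 -0.0058  0.5928]
q [-0.03  0.48  1.45  0.24 -0.86  1.92  1.24] p [ 0.622 -0.294  0.931] tilt 39.3 head -46.2 y [0.77 0.64 0.06]
-24 [-3.9  1.1 -1.9]
q [-0.    0.44  1.23  0.25 -0.67  1.8   1.23] p [ 0.628 -0.311  0.963] tilt 44.8 head -44.1 y [0.75 0.65 0.08]
-24 [-4.   1.2 -1.5]
q [ 0.03  0.41  1.03  0.25 -0.51  1.7   1.22] p [ 0.638 -0.326  0.996] tilt 50.5 head -42.5 y [0.73 0.67 0.11]
-24 [-4.2  1.2 -1.1]
q [ 0.07  0.39  0.87  0.25 -0.39  1.59  1.21] p [ 0.65  -0.341  1.028] tilt 56.4 head -41.1 y [0.71 0.69 0.13]
-10 [-3.7  1.5 -2.1]
q [-0.05  0.44  1.25  0.25 -0.65  1.81  1.2 ] p [ 0.635 -0.29   0.963] tilt 44.8 head -44.0 y [0.75 0.65 0.09]
-10 [-3.8  1.6 -1.7]
q [-0.06  0.41  1.07  0.25 -0.48  1.71  1.17] p [ 0.65  -0.288  0.995] tilt 50.5 head -42.2 y [0.73 0.67 0.11]
-10 [-4.   1.6 -1.2]
q [-0.06  0.4   0.92  0.25 -0.34  1.6   1.15] p [ 0.667 -0.287  1.028] tilt 56.3 head -40.5 y [0.71 0.69 0.13]
10 [-3.2  2.  -2.4]
q [-0.12  0.44  1.27  0.25 -0.62  1.83  1.17] p [ 0.636 -0.259  0.965] tilt 44.7 head -43.9 y [0.75 0.65 0.09]
10 [-3.4  2.1 -2. ]
q [-0.19  0.41  1.12  0.25 -0.43  1.74  1.12] p [ 0.651 -0.231  0.997] tilt 50.2 head -41.8 y [0.73 0.67 0.11]
10 [-3.6  2.1 -1.6]
q [-0.24  0.39  1.01  0.25 -0.29  1.65  1.08] p [ 0.668 -0.208  1.03 ] tilt 55.9 head -39.8 y [0.7  0.7  0.14]
```

Request:
{"fn": "carry_out", "kwargs": {"targets": [[-3.2, 2.0, -2.4, 0, 1], [-3.2, 2.0, -2.4, 0, 1], [-3.2, 2.0, -2.3, 0, 1], [-3.3, 2.0, -2.2, 0, 1], [-3.3, 2.0, -2.0, 0, 1], [-3.4, 2.0, -2.0, 0, 1], [-3.4, 2.0, -1.8, 0, 1], [-3.5, 2.0, -1.8, 0, 1], [-3.5, 2.0, -1.7, 0, 1], [-3.5, 2.0, -1.6, 0, 1]]}}

```text
t: 6.55
eef_pos: [0.5623, -0.189, 0.99]
tool_rot: [0.371, 0.395, 0.837, -0.081]
contact_force: [-0.3, 0.3, -0.1]
gripper_width: 1.0
grasp_force: 0.0
```

```bash
python3 log.py; cat > kin2.py <<'E'
import numpy as np, json, kin
from kin import *
# general: each link an unknown (x,y,z) offset; small constant tool rotation
def fk(q,P,s):
    b,c,h=P[:3]; o=np.array(P[3:15]).reshape(4,3); e=lambda ax,t:Ro.from_euler(ax,t)
    p=np.array([P[15],P[16],h]); R=e('z',b+s[0]*q[0])*e('y',q[1]); p=p+R.apply([0,o[0,1],0])
    R=R*e('z',s[1]*q[2]); p=p+R.apply([o[0,0],0,o[0,2]]); R=R*e('y',q[3]); p=p+R.apply([o[1,0],o[1,1],0])
    R=R*e('z',s[2]*q[4]); p=p+R.apply([o[2,0],o[2,1],o[2,2]]); R=R*e('y',q[5]); p=p+R.apply([o[3,0],o[3,1],o[3,2]]); R=R*e('z',c+s[3]*q[6])
    return p,R
def fit():
    D=data(); D.append((np.array([1.1969,.4776,.0224,1.5562,-.0115,1.1093,-.0831]),np.array([.1772,-.6509,.2306]),Ro.from_quat([.9912,.1325,-.0002,-.0007])))
    s=(-1,)*4; P0=np.array([-.09,1.48,.32,0,0,.519,0,0,0,0,0,.476,0,0,.345,0,0])
    f=lambda P:np.r_[np.concatenate([np.r_[fk(q,P,s)[0]-p,.3*(R.inv()*fk(q,P,s)[1]).as_rotvec()] for q,p,R in D]),.01*(P-P0)]
    g=least_squares(f,P0); r=f(g.x)[:-17].reshape(-1,6); return g.x,np.abs(r).max(0)
if __name__=="__main__":
    x,r=fit(); print(np.round(x,4),np.round(r,4)); json.dump([list(x),[-1]*4],open("kin2.json","w"))
E
python3 kin2.py
```

```text
t 6.55 q [-0.2646  0.3802  1.4543  0.242  -0.6772  1.9152  1.1705] p [ 0.5623 -0.189   0.99  ]
x [-0.4136  0.6009 -0.6841] y [0.7206 0.6752 0.1575] z [ 0.5565 -0.4278 -0.7122] tilt 44.58376776219878 w 1.000443910980365 gf 0.0 F [-0.2541  0.3431 -0.0587]
[-1.0000e-04  1.5706e+00  2.8720e-01 -0.0000e+00 -3.0400e-02  5.4170e-01
 -0.0000e+00 -3.1400e-02 -0.0000e+00 -0.0000e+00 -2.0000e-04  4.7250e-01
 -1.0000e-04 -2.0000e-04  3.2700e-01 -0.0000e+00 -0.0000e+00] [0. 0. 0. 0. 0. 0.]
```

```bash
sed -i 's/^from kin import \*/from kin2 import */; s#kin.json#kin2.json#' ik.py
python3 - <<'E'
from plan import *
D=data()
q=D[-2][0]; show(D[-1][0]); 
R0=[[-3.2,2,-2.4,0]]*2+[[-3.2,2,-2.3,0],[-3.3,2,-2.2,0],[-3.3,2,-2,0],[-3.4,2,-2,0],[-3.4,2,-1.8,0],[-3.5,2,-1.8,0],[-3.5,2,-1.7,0],[-3.5,2,-1.6,0]]
for w in(.3,.55,1):
    q=D[-2][0]
    for r in R0:q=step(q,r,w)
    print(w,end=' ');show(q)
q0=D[-1][0]
for d0 in([2,-1.5,4],[4,-3,0],[0,0,5],[-2,1.5,4],[3,3,3],[-3,-4,1],[2,-4,2]):
    q=q0
    for k in range(12):
        p,R=fk(q,P,S); d=R.inv().apply(d0); q=step(q,[*d,0],.8)
    print(d0);show(q)
E
```

```text
q [-0.26  0.38  1.45  0.24 -0.68  1.92  1.17] p [ 0.562 -0.189  0.99 ] tilt 44.6 head -37.6 y [0.72 0.68 0.16]
0.3 q [-0.4   0.33  1.36  0.25 -0.44  1.36  1.14] p [ 0.618 -0.184  1.172] tilt 78.5 head -32.1 y [0.56 0.79 0.26]
0.55 q [-0.27  0.38  1.31  0.25 -0.52  1.66  1.15] p [ 0.621 -0.209  1.045] tilt 58.2 head -35.7 y [0.67 0.71 0.21]
1 q [-0.18  0.43  1.3   0.25 -0.6   1.82  1.16] p [ 0.618 -0.22   0.97 ] tilt 46.0 head -38.7 y [0.73 0.67 0.15]
[2, -1.5, 4]
q [ 0.02  0.4   1.28  0.25 -0.75  1.61  1.26] p [ 0.619 -0.316  1.032] tilt 57.8 head -35.1 y [0.67 0.72 0.21]
[4, -3, 0]
q [ 0.26  0.82  1.27  0.25 -1.02  1.31  1.27] p [ 0.882 -0.484  0.768] tilt 52.6 head -35.8 y [0.69 0.7  0.19]
[0, 0, 5]
q [-0.77  0.14  1.33  0.25 -0.03  1.85  1.17] p [ 0.426 -0.175  1.105] tilt 57.9 head -34.9 y [0.66 0.72 0.21]
[-2, 1.5, 4]
q [-1.41  0.11  1.45  0.25  0.43  1.91  1.06] p [ 0.398 -0.087  1.119] tilt 60.0 head -33.8 y [0.65 0.73 0.23]
[3, 3, 3]
q [-0.75  0.56  1.3   0.25 -0.26  1.7   0.77] p [0.722 0.111 0.952] tilt 56.0 head -31.4 y [0.64 0.73 0.24]
[-3, -4, 1]
q [ 1.26  0.42  0.99  0.25 -1.36  1.89  1.86] p [ 0.187 -0.616  0.97 ] tilt 48.6 head -38.9 y [0.72 0.67 0.16]
[2, -4, 2]
q [ 0.5   0.61  1.26  0.25 -1.16  1.47  1.48] p [ 0.651 -0.571  0.914] tilt 55.0 head -37.0 y [0.69 0.7  0.19]
```

Request:
{"fn": "carry_out", "kwargs": {"targets": [[-4.6, 0.8, -1.7, 0, 1], [-4.6, 0.8, -1.7, 0, 1], [-4.6, 0.8, -1.6, 0, 1], [-4.6, 0.8, -1.5, 0, 1], [-4.7, 0.8, -1.4, 0, 1], [-4.7, 0.8, -1.3, 0, 1], [-4.7, 0.8, -1.2, 0, 1], [-4.7, 0.8, -1.1, 0, 1], [-4.8, 0.8, -1.0, 0, 1], [-4.8, 0.8, -0.8, 0, 1], [-4.8, 0.8, -0.7, 0, 1], [-4.8, 0.8, -0.6, 0, 1]]}}

```text
t: 7.75
eef_pos: [0.4789, -0.2799, 1.0245]
tool_rot: [0.393, 0.384, 0.833, -0.067]
contact_force: [0.6, -0.1, -0.6]
gripper_width: 0.998
grasp_force: 0.0
```

```bash
python3 log.py; python3 - <<'E'
from plan import *
show(data()[-1][0])
E
```

```text
t 7.75 q [-0.0083  0.3024  1.4542  0.242  -0.8732  1.9152  1.3226] p [ 0.4789 -0.2799  1.0245]
x [-0.3957  0.5874 -0.706 ] y [0.6929 0.6955 0.1903] z [ 0.6028 -0.4139 -0.6821] tilt 46.988526886457514 w 0.9979398389854618 gf 0.0 F [ 0.6086 -0.0546 -0.5972]
q [-0.01  0.3   1.45  0.24 -0.87  1.92  1.32] p [ 0.479 -0.28   1.025] tilt 47.0 head -34.5 y [0.69 0.7  0.19]
```

```bash
cat > sim2.py <<'E'
from ik import *
LO=np.array([-2.96,-.34,-1.41,.24,-1.37,.17,-2.96])+.0045; HI=np.array([2.96,2.1,1.46,2.44,4.51,1.92,2.96])-.0045
VM=.7*np.array([2.39,2.39,3.14,3.14,3.14,3.14,3.14])*.1
def err(q,pt,Rt,w):
    p,R=fk(q,P,S); return np.r_[pt-p,w*(Rt*R.inv()).as_rotvec()]
def step(q,row,w=1.,lam=.05,it=20,lock=False):
    p,R=fk(q,P,S); pt=p+R.apply(np.array(row[:3])/100); Rt=R*Ro.from_euler('z',row[3],degrees=True); x=q.copy()
    for _ in range(it):
        e=err(x,pt,Rt,w)
        if np.linalg.norm(e)<1e-5: break
        J=np.zeros((6,7))
        for i in range(7):
            d=np.zeros(7);d[i]=1e-5;J[:,i]=-(err(x+d,pt,Rt,w)-e)/1e-5
        dq=J.T@np.linalg.solve(J@J.T+lam**2*np.eye(6),e)
        if lock:
            for _ in range(3):
                bad=((x+dq>HI)&(dq>0))|((x+dq<LO)&(dq<0))
                if not bad.any():break
                J[:,bad]=0; dq=J.T@np.linalg.solve(J@J.T+lam**2*np.eye(6),e)
        x=np.clip(x+dq,LO,HI)
    s=np.max(np.abs(x-q)/VM); 
    return q+(x-q)/max(s,1)
def show(q):
    p,R=fk(q,P,S); z=R.as_matrix()[:,2]; y=R.as_matrix()[:,1]
    print("q",np.round(q,2),"p",np.round(p,3),"tilt %.1f head %.1f"%(np.degrees(np.arccos(-z[2])),np.degrees(np.arctan2(z[1],z[0]))),"y",np.round(y,2))
E
python3 - <<'E'
from sim2 import *
D=data()
A=[[0,0,-5,0]]*6; B=[[0,3,-3,0]]*4; C=[[-2.4,.7,-3.7,0]]*6+[[-2.8,.7,-3.5,0]]*3
E_=[[-2.9,1.2,-3.8,0]]*3+[[-3,1.2,-3.8,0]]+[[-3,1.3,-3.6,0]]*2+[[-3.3,1.3,-3.4,0]]*3+[[-3.5,1.5,-3.1,0]]*3
F=[[-4.6,.8,-1.7,0]]*3+[[-4.7,.8,-1.3,0]]*5+[[-4.8,.8,-.8,0]]*4
seqs=[(0,A),(1,B),(4,C),(5,E_),(7,F)]
for lock in(False,True):
  for w in(.3,1):
    for lam in(.02,.1,.3):
     for it in(1,10,40):
      t=0;o=[]
      for i,rows in seqs:
        q=D[i][0]
        for r in rows:q=step(q,r,w,lam,it,lock)
        t+=np.sum((q-D[i+1][0])**2); o.append(np.round(q[[2,3,4]],2))
      print(lock,w,lam,it,"%.3f"%t)
print([np.round(D[i+1][0],2) for i,_ in seqs])
E
```

```text
False 0.3 0.02 1 16.447
False 0.3 0.02 10 16.052
False 0.3 0.02 40 17.944
False 0.3 0.1 1 2.975
False 0.3 0.1 10 4.550
False 0.3 0.1 40 4.457
False 0.3 0.3 1 3.000
False 0.3 0.3 10 2.951
False 0.3 0.3 40 2.289
False 1 0.02 1 16.773
False 1 0.02 10 14.521
False 1 0.02 40 17.795
False 1 0.1 1 3.876
False 1 0.1 10 6.313
False 1 0.1 40 6.708
False 1 0.3 1 2.397
False 1 0.3 10 2.118
False 1 0.3 40 1.309
True 0.3 0.02 1 1.216
True 0.3 0.02 10 0.982
True 0.3 0.02 40 0.982
True 0.3 0.1 1 3.001
True 0.3 0.1 10 1.867
True 0.3 0.1 40 1.460
True 0.3 0.3 1 3.214
True 0.3 0.3 10 3.204
True 0.3 0.3 40 2.396
True 1 0.02 1 0.357
True 1 0.02 10 0.706
True 1 0.02 40 0.706
True 1 0.1 1 1.429
True 1 0.1 10 0.691
True 1 0.1 40 0.528
True 1 0.3 1 2.440
True 1 0.3 10 1.399
True 1 0.3 40 0.999
[array([ 1.  ,  0.36,  0.39,  0.8 , -0.15,  1.92, -0.28]), array([ 1.11,  0.46,  0.37,  0.57, -0.2 ,  1.92, -0.24]), array([ 0.01,  0.44,  0.7 ,  0.55, -0.18,  1.92,  1.17]), array([-0.03,  0.48,  1.45,  0.24, -0.86,  1.92,  1.24]), array([-0.01,  0.3 ,  1.45,  0.24, -0.87,  1.92,  1.32])]
```

```bash
python3 - <<'E'
from sim2 import *
D=data()
A=[[0,0,-5,0]]*6; B=[[0,3,-3,0]]*4; C=[[-2.4,.7,-3.7,0]]*6+[[-2.8,.7,-3.5,0]]*3
E_=[[-2.9,1.2,-3.8,0]]*3+[[-3,1.2,-3.8,0]]+[[-3,1.3,-3.6,0]]*2+[[-3.3,1.3,-3.4,0]]*3+[[-3.5,1.5,-3.1,0]]*3
G=[[-3.2,2,-2.4,0]]*3+[[-3.3,2,-2.1,0]]*3+[[-3.5,2,-1.7,0]]*4
F=[[-4.6,.8,-1.7,0]]*3+[[-4.7,.8,-1.3,0]]*5+[[-4.8,.8,-.8,0]]*4
seqs=[(0,A),(1,B),(4,C),(5,E_),(6,G),(7,F)]
res=[]
for w in(.4,.6,1,1.5):
    for lam in(.005,.02,.05):
     for it in(1,2,4):
      t=0
      for i,rows in seqs:
        q=D[i][0]
        for r in rows:q=step(q,r,w,lam,it,True)
        t+=np.sum((q-D[i+1][0])**2)
      res.append((t,w,lam,it))
res.sort();print(res[:6])
_,w,lam,it=res[0]
for i,rows in seqs:
    q=D[i][0]
    for r in rows:q=step(q,r,w,lam,it,True)
    show(q);show(D[i+1][0])
E
```

```text
[(np.float64(0.19109216714649022), 0.6, 0.05, 4), (np.float64(0.24440693104023603), 0.6, 0.05, 2), (np.float64(0.25323728426161946), 1, 0.05, 4), (np.float64(0.2951304657318096), 1, 0.05, 2), (np.float64(0.34620399398103463), 0.6, 0.05, 1), (np.float64(0.36066530756388765), 1, 0.02, 1)]
q [ 0.97  0.31  0.38  0.9  -0.12  1.84 -0.3 ] p [ 0.168 -0.619  0.656] tilt 6.4 head -73.9 y [-0.02 -0.99  0.11]
q [ 1.    0.36  0.39  0.8  -0.15  1.92 -0.28] p [ 0.17  -0.627  0.669] tilt 5.0 head -75.4 y [-0.02 -1.    0.08]
q [ 1.11  0.46  0.37  0.57 -0.2   1.92 -0.24] p [ 0.155 -0.69   0.711] tilt 12.5 head -75.9 y [-0.02 -0.98  0.21]
q [ 1.11  0.46  0.37  0.57 -0.2   1.92 -0.24] p [ 0.155 -0.692  0.709] tilt 12.3 head -75.5 y [-0.02 -0.98  0.21]
q [-0.02  0.42  0.73  0.53 -0.18  1.91  1.18] p [ 0.613 -0.296  0.784] tilt 21.7 head -51.6 y [0.79 0.62 0.  ]
q [ 0.01  0.44  0.7   0.55 -0.18  1.92  1.17] p [ 0.615 -0.305  0.76 ] tilt 19.0 head -54.5 y [ 0.8   0.6  -0.01]
q [-0.27  0.4   1.45  0.43 -0.61  1.92  1.28] p [ 0.561 -0.248  0.917] tilt 35.3 head -41.3 y [0.76 0.65 0.1 ]
q [-0.03  0.48  1.45  0.24 -0.86  1.92  1.24] p [ 0.602 -0.271  0.932] tilt 39.3 head -41.0 y [0.75 0.65 0.11]
q [-0.28  0.37  1.45  0.24 -0.66  1.92  1.17] p [ 0.558 -0.187  0.993] tilt 44.9 head -37.7 y [0.72 0.67 0.16]
q [-0.26  0.38  1.45  0.24 -0.68  1.92  1.17] p [ 0.562 -0.189  0.99 ] tilt 44.6 head -37.6 y [0.72 0.68 0.16]
q [-0.03  0.29  1.45  0.24 -0.86  1.92  1.32] p [ 0.472 -0.276  1.029] tilt 47.4 head -34.2 y [0.69 0.7  0.19]
q [-0.01  0.3   1.45  0.24 -0.87  1.92  1.32] p [ 0.479 -0.28   1.025] tilt 47.0 head -34.5 y [0.69 0.7  0.19]
```

```bash
sed -i 's/w=1.,lam=.05,it=20,lock=False/w=.6,lam=.05,it=4,lock=True/' sim2.py; sed -i 's/^from sim import \*/from sim2 import */; s/,w=.55):/):/; s/,yaw\],w)/,yaw])/' plan.py
cat > rs.py <<'E'
from plan import *
from multiprocessing import Pool
q0=data()[-1][0]
def tl(q):
    z=fk(q,P,S)[1].as_matrix()[:,2]; return np.degrees(np.arccos(-z[2])),np.degrees(np.arctan2(z[1],z[0]))
def run(seed):
    rng=np.random.default_rng(seed); q=q0; segs=[]; best=None
    for k in range(4):
        d=rng.normal(size=3); d*=4.8/np.linalg.norm(d); n=int(rng.integers(4,12)); segs.append((np.round(d,1),n))
        for _ in range(n):
            q=step(q,[*fk(q,P,S)[1].inv().apply(d),0])
        t,h=tl(q);p=fk(q,P,S)[0]
        if p[2]<.45: break
        c=abs(t-61)+.7*abs(h+37)+.1*sum(s[1] for s in segs)
        if best is None or c<best[0]: best=(c,t,h,list(segs),q)
    return best or (99,)
if __name__=="__main__":
    with Pool() as p: o=p.map(run,range(400))
    o.sort(key=lambda t:t[0])
    for b in o[:4]: print(b[:4]);show(b[4])
E
nproc; time timeout 300 python3 rs.py
```

```text
4
(np.float64(1.7842387732608707), np.float64(61.199879311156806), np.float64(-36.87948648270848), [(array([-3.2,  0.6,  3.5]), 7), (array([-3.1, -3.7,  0.4]), 8)])
q [-0.69 -0.33  1.34  0.25  0.16  1.88  1.65] p [ 0.074 -0.493  1.076] tilt 61.2 head -36.9 y [0.68 0.71 0.21]
(np.float64(2.088546459066726), np.float64(60.66683846135865), np.float64(-36.06373582796375), [(array([-1. , -3.3,  3.4]), 7), (array([-1. ,  2.3,  4.1]), 4)])
q [ 0.25  0.13  1.45  0.24 -1.02  1.84  1.49] p [ 0.306 -0.339  1.121] tilt 60.7 head -36.1 y [0.67 0.71 0.21]
(np.float64(2.1436564812137755), np.float64(61.17351699148488), np.float64(-36.18551501467301), [(array([-1.2, -4.2, -2.1]), 4), (array([-0.3,  0.3,  4.8]), 10)])
q [ 0.08  0.16  1.41  0.3  -0.84  1.74  1.47] p [ 0.363 -0.356  1.111] tilt 61.2 head -36.2 y [0.67 0.71 0.22]
(np.float64(2.2382431052374754), np.float64(61.34386763535938), np.float64(-35.72232075731701), [(array([-2.9, -0.6,  3.8]), 10)])
q [ 0.06 -0.08  1.04  0.24 -0.4   1.92  1.48] p [ 0.175 -0.31   1.13 ] tilt 61.3 head -35.7 y [0.66 0.72 0.22]
real	0m17.103s
user	1m0.894s
sys	0m0.118s
```

Request:
{"fn": "carry_out", "kwargs": {"targets": [[-1.9, -1.7, -4.1, 0, 1], [-2.0, -1.7, -4.0, 0, 1], [-2.0, -1.7, -4.0, 0, 1], [-2.1, -1.7, -3.9, 0, 1], [-2.2, -1.7, -3.9, 0, 1], [-2.3, -1.7, -3.8, 0, 1], [-2.3, -1.6, -3.8, 0, 1], [-2.4, -1.6, -3.7, 0, 1], [-2.5, -1.6, -3.6, 0, 1], [-2.6, -1.6, -3.6, 0, 1]]}}

```text
t: 8.75
eef_pos: [0.1989, -0.3114, 1.124]
tool_rot: [0.492, 0.367, 0.784, -0.092]
contact_force: [-0.0, -0.0, -0.3]
gripper_width: 1.001
grasp_force: 0.0
```

```bash
python3 log.py; cat > p3.py <<'E'
from plan import *
import sys
q=data()[-1][0]; show(q); y=min(yawneed(q),key=abs); print("yaw",yawneed(q))
def tr(label,goal,n,yaw=0):
    global q; q=go(q,goal,n,yaw); print(label,end=' ');show(q)
tr("hi",[.5,-.1,.7],14,y/14)
tr("mid",[.5,.15,.55],8)
tr("",[.47,.21,.3],8)
tr("pre",[.46,.22,.10],8)
tr("grasp",[.575,.137,.036],8)
tr("",[.575,.137,.056],3);tr("out",[.45,.14,.09],6);tr("up",[.50,.1,.3],8);tr("pan hi",[.54,-.4,.3],15);tr("pan",[.54,-.41,.2],5)
for k in range(21):q=step(q,[0,0,0,-8.5])
print("pour",end=' ');show(q)
for k in range(21):q=step(q,[0,0,0,8.5])
show(q)
tr("",[.54,-.3,.3],5);tr("brd hi",[.55,-.15,.2],6);tr("brd",[.55,-.15,.055],6)
E
python3 p3.py
```

```text
t 8.75 q [ 0.6746  0.0104  0.7981  0.2414 -0.7695  1.9153  1.5117] p [ 0.1989 -0.3114  1.124 ]
x [-0.247   0.4839 -0.8395] y [0.6658 0.7143 0.2158] z [ 0.7041 -0.5056 -0.4986] tilt 60.093656020901555 w 1.001244179537618 gf 0.0 F [-0.043  -0.0495 -0.2734]
q [ 0.67  0.01  0.8   0.24 -0.77  1.92  1.51] p [ 0.199 -0.311  1.124] tilt 60.1 head -35.7 y [0.67 0.71 0.22]
yaw (np.float64(165.5925177973895), np.float64(-14.407482202610481))
hi q [ 0.19 -0.33 -0.36  1.7   0.59  1.09  0.6 ] p [ 0.501 -0.1    0.7  ] tilt 54.8 head -34.9 y [0.6  0.8  0.06]
mid q [ 0.17 -0.09 -1.02  1.81  0.9   1.36 -0.16] p [0.5  0.15 0.55] tilt 54.8 head -34.9 y [0.6  0.8  0.06]
 q [-0.16  0.38 -1.11  2.11  1.2   1.55 -0.91] p [0.47 0.21 0.3 ] tilt 54.7 head -34.9 y [0.6  0.8  0.06]
pre q [-0.4   0.79 -0.91  2.21  1.43  1.6  -1.36] p [0.46 0.22 0.1 ] tilt 54.7 head -34.9 y [0.6  0.8  0.06]
grasp q [-0.21  0.88 -0.74  2.17  1.73  1.45 -1.28] p [0.575 0.137 0.036] tilt 54.7 head -34.9 y [0.6  0.8  0.06]
 q [-0.19  0.84 -0.76  2.18  1.7   1.44 -1.25] p [0.575 0.137 0.056] tilt 54.7 head -34.9 y [0.6  0.8  0.06]
out 
[... 292 characters left out ...]
.7 head -35.0 y [0.6  0.8  0.06]
pan q [ 1.03  0.38 -0.58  2.27  2.64  0.48 -1.09] p [ 0.54 -0.41  0.2 ] tilt 54.7 head -35.0 y [0.6  0.79 0.06]
pour q [0.26 0.34 0.31 2.32 3.17 0.45 1.34] p [ 0.54 -0.41  0.2 ] tilt 54.7 head -35.0 y [-0.62 -0.78 -0.08]
q [ 1.03  0.38 -0.58  2.27  2.64  0.48 -1.09] p [ 0.54 -0.41  0.2 ] tilt 54.7 head -35.0 y [0.6  0.79 0.06]
 q [ 0.76  0.07 -0.52  2.31  2.02  0.35 -0.73] p [ 0.54 -0.3   0.3 ] tilt 54.7 head -35.0 y [0.6  0.8  0.06]
brd hi q [ 0.47  0.3  -0.73  2.43  1.93  0.87 -0.98] p [ 0.55 -0.15  0.2 ] tilt 54.7 head -35.0 y [0.6  0.8  0.06]
brd q [ 0.61  0.87 -0.94  2.43  2.21  1.38 -1.07] p [ 0.555 -0.15   0.055] tilt 54.1 head -35.8 y [0.61 0.79 0.05]
```

```bash
python3 - <<'E'
from plan import *
q0=data()[-1][0]
for wp,n in(([.5,-.1,.7],24),([.55,-.2,.9],10),([.6,-.35,.9],12),([.4,-.3,1.0],8),([.35,-.1,1.0],8)):
    q=go(q0,wp,n);print(wp,n);show(q)
    if wp[2]>.8: q=go(q,[.5,-.05,.65],12);show(q)
E
```

```text
[0.5, -0.1, 0.7] 24
q [ 0.25 -0.33 -0.4   1.69  0.57  1.09  0.42] p [ 0.5 -0.1  0.7] tilt 54.6 head -35.7 y [0.68 0.7  0.2 ]
[0.55, -0.2, 0.9] 10
q [ 0.43 -0.14 -0.37  1.16  0.45  1.22  0.77] p [ 0.55 -0.2   0.9 ] tilt 58.6 head -34.4 y [0.67 0.7  0.25]
q [-0.03 -0.33 -0.37  1.84  0.8   1.11  0.08] p [ 0.503 -0.049  0.65 ] tilt 58.4 head -34.9 y [0.67 0.7  0.24]
[0.6, -0.35, 0.9] 12
q [0.29 0.01 0.04 1.03 0.28 1.11 1.03] p [ 0.6  -0.35  0.9 ] tilt 58.9 head -35.0 y [0.66 0.71 0.22]
q [ 0.01 -0.33 -0.4   1.85  0.8   1.1   0.1 ] p [ 0.502 -0.049  0.65 ] tilt 58.8 head -35.3 y [0.67 0.71 0.22]
[0.4, -0.3, 1.0] 8
q [ 0.39 -0.2   0.    0.93  0.19  1.39  1.16] p [ 0.4 -0.3  1. ] tilt 58.8 head -35.1 y [0.66 0.71 0.22]
q [ 0.12 -0.33 -0.46  1.82  0.73  1.1   0.16] p [ 0.5  -0.05  0.65] tilt 56.9 head -36.2 y [0.68 0.7  0.21]
[0.35, -0.1, 1.0] 8
q [ 0.42 -0.33 -0.43  0.97  0.41  1.58  0.83] p [ 0.35 -0.1   1.  ] tilt 58.6 head -34.4 y [0.67 0.7  0.25]
q [-0.19 -0.32 -0.26  1.83  0.83  1.19  0.06] p [ 0.5  -0.05  0.65] tilt 56.8 head -36.2 y [0.69 0.69 0.23]
```

Going by way of (.6,-.35,.9) keeps about 59° of tilt.

```bash
python3 rows.py .6 -.35 .9 12 0 | cut -c1-60
```

```text
[[0.59, 1.59, 3.45, 0.0], [0.59, 1.59, 3.45, 0.0], [0.59, 1.
```

Request:
{"fn": "carry_out", "kwargs": {"targets": [[0.6, 1.6, 3.5, 0, 1], [0.6, 1.6, 3.5, 0, 1], [0.6, 1.6, 3.5, 0, 1], [0.6, 1.6, 3.5, 0, 1], [0.6, 1.6, 3.5, 0, 1], [0.6, 1.6, 3.5, 0, 1], [0.6, 1.6, 3.5, 0, 1], [0.6, 1.6, 3.5, 0, 1], [0.6, 1.6, 3.5, 0, 1], [0.6, 1.6, 3.5, 0, 1], [0.6, 1.6, 3.5, 0, 1], [0.6, 1.6, 3.5, 0, 1]]}}

```text
t: 9.95
eef_pos: [0.5666, -0.3546, 0.9223]
tool_rot: [0.494, 0.38, 0.779, -0.075]
contact_force: [0.2, -0.4, 0.1]
gripper_width: 1.001
grasp_force: 0.0
```

```bash
python3 log.py; sed -i 's/^tr("hi".*/tr("hi",[.52,-.02,.65],12,y\/12)/' p3.py; python3 p3.py; python3 - <<'E'
from plan import *
q=data()[-1][0]; y=min(yawneed(q),key=abs)
from rows import rows
print(rows([.52,-.02,.65],12,y))
E
```

```text
t 9.95 q [ 0.4877 -0.0218 -0.1177  1.0172  0.2236  1.1219  1.0482] p [ 0.5666 -0.3546  0.9223]
x [-0.2235  0.517  -0.8263] y [0.6653 0.7005 0.2583] z [ 0.7124 -0.492  -0.5005] tilt 59.96979674831973 w 1.0011284320730967 gf 0.0 F [ 0.1859 -0.4147  0.1117]
q [ 0.49 -0.02 -0.12  1.02  0.22  1.12  1.05] p [ 0.567 -0.355  0.922] tilt 60.0 head -34.6 y [0.67 0.7  0.26]
yaw (np.float64(162.64880706013815), np.float64(-17.351192939861903))
hi q [ 0.37 -0.33 -0.68  1.81  0.72  1.01  0.39] p [ 0.52 -0.02  0.65] tilt 60.0 head -34.6 y [0.57 0.82 0.  ]
mid q [ 0.46 -0.13 -1.29  1.85  0.96  1.31 -0.13] p [0.5  0.15 0.55] tilt 60.0 head -34.6 y [0.57 0.82 0.  ]
 q [-0.14  0.5  -1.22  2.13  1.3   1.73 -0.93] p [0.47 0.21 0.3 ] tilt 60.0 head -34.6 y [0.57 0.82 0.  ]
pre q [-0.38  0.9  -0.98  2.21  1.49  1.78 -1.35] p [0.46 0.22 0.1 ] tilt 59.9 head -34.6 y [0.57 0.82 0.  ]
grasp q [-0.19  0.97 -0.8   2.17  1.8   1.63 -1.25] p [0.575 0.137 0.036] tilt 59.9 head -34.6 y [0.57 0.82 0.  ]
 q [-0.18  0.93 -0.82  2.18  1.78  1.62 -1.22] p [0.575 0.137 0.056] tilt 60.0 head -34.6 y [0.57 0.82 0.  ]
out q 
[... 789 characters left out ...]
 0.53 -1.16  2.43  2.    1.21 -0.84] p [ 0.558 -0.15   0.202] tilt 59.2 head -35.3 y [ 0.58  0.82 -0.  ]
brd q [ 0.73  1.1  -1.11  2.43  2.32  1.68 -0.87] p [ 0.557 -0.15   0.054] tilt 58.5 head -36.5 y [ 0.59  0.81 -0.01]
[[3.4, 1.11, -0.51, np.float64(-1.45)], [3.37, 1.19, -0.51, np.float64(-1.45)], [3.34, 1.28, -0.51, np.float64(-1.45)], [3.31, 1.36, -0.51, np.float64(-1.45)], [3.27, 1.45, -0.51, np.float64(-1.45)], [3.24, 1.53, -0.51, np.float64(-1.45)], [3.2, 1.61, -0.51, np.float64(-1.45)], [3.16, 1.69, -0.51, np.float64(-1.45)], [3.11, 1.77, -0.51, np.float64(-1.45)], [3.07, 1.85, -0.51, np.float64(-1.45)], [3.02, 1.92, -0.51, np.float64(-1.45)], [2.97, 2.0, -0.51, np.float64(-1.45)]]
```

Request:
{"fn": "carry_out", "kwargs": {"targets": [[3.4, 1.1, -0.5, -1.4, 1], [3.4, 1.2, -0.5, -1.4, 1], [3.3, 1.3, -0.5, -1.4, 1], [3.3, 1.4, -0.5, -1.4, 1], [3.3, 1.4, -0.5, -1.5, 1], [3.2, 1.5, -0.5, -1.5, 1], [3.2, 1.6, -0.5, -1.4, 1], [3.2, 1.7, -0.5, -1.4, 1], [3.1, 1.8, -0.5, -1.4, 1], [3.1, 1.9, -0.5, -1.5, 1], [3.0, 1.9, -0.5, -1.5, 1], [3.0, 2.0, -0.5, -1.5, 1]]}}

```text
t: 11.15
eef_pos: [0.5202, -0.019, 0.6489]
tool_rot: [0.477, 0.258, 0.827, -0.149]
contact_force: [1.5, 1.4, -1.1]
gripper_width: 1.005
grasp_force: 0.0
```

```bash
python3 log.py; python3 rows.py .46 .22 .42 12 0 | cut -c1-40; cat > cups.py <<'E'
from h import *
# refine by rim ellipses: steel rim vs. wood in scene & side using saturation mask
for n in("scene","side"):
    im=cv2.imread(f"pics/{n}0.png"); hsv=cv2.cvtColor(im,cv2.COLOR_BGR2HSV)
    m=((hsv[...,1]<60)&(hsv[...,2]>60)).astype(np.uint8)
    m=cv2.morphologyEx(m,cv2.MORPH_OPEN,np.ones((5,5)))
    for c in cv2.findContours(m,0,2)[0]:
        x,y,w,h=cv2.boundingRect(c)
        if 400<cv2.contourArea(c)<2500 and 150<x<370 and y>100: print(n,x,y,w,h,cv2.contourArea(c))
E
python3 cups.py
```

```text
t 11.15 q [ 0.3438 -0.3237 -0.6731  1.8158  0.734   1.0179  0.3816] p [ 0.5202 -0.019   0.6489]
x [-0.4118  0.2842 -0.8658] y [ 0.5686  0.8226 -0.0005] z [ 0.7121 -0.4925 -0.5004] tilt 59.97553799145055 w 1.005290848793811 gf 0.0 F [ 1.482   1.3974 -1.0682]
[[2.42, 1.35, -0.38, 0.0], [2.42, 1.35, 
scene 216 298 38 45 1102.5
scene 244 248 35 22 466.5
scene 270 201 31 43 879.5
scene 355 107 57 37 1389.5
side 355 331 79 69 1675.0
side 281 294 31 31 744.5
side 288 126 68 83 1984.5
```

```bash
python3 - <<'E'
from h import *
for n,pp in(("scene",[(284.4,216.1),(261.4,262.5),(234.9,314.4)]),("side",[(341.5,183),(319.1,157),(299.8,133.9)])):
    print(n,[onz(n,*p,.074) for p in pp])
for a,b in zip([(284.4,216.1),(261.4,262.5),(234.9,314.4)],[(341.5,183),(319.1,157),(299.8,133.9)]): print(tri(("scene",*a),("side",*b)))
E
```

```text
scene [array([0.588 , 0.0213, 0.074 ]), array([0.5731, 0.1399, 0.074 ]), array([0.5598, 0.2571, 0.074 ])]
side [array([0.5859, 0.0161, 0.074 ]), array([0.5704, 0.1322, 0.074 ]), array([0.5561, 0.2499, 0.074 ])]
[0.5884 0.0197 0.0706]
[0.5737 0.1382 0.0692]
[0.5596 0.2562 0.0699]
```

Request:
{"fn": "carry_out", "kwargs": {"targets": [[2.4, 1.3, -0.4, 0, 1], [2.4, 1.4, -0.4, 0, 1], [2.4, 1.3, -0.4, 0, 1], [2.4, 1.4, -0.4, 0, 1], [2.4, 1.3, -0.4, 0, 1], [2.4, 1.4, -0.4, 0, 1], [2.4, 1.3, -0.4, 0, 1], [2.4, 1.4, -0.4, 0, 1], [2.4, 1.3, -0.4, 0, 1], [2.4, 1.4, -0.4, 0, 1], [2.4, 1.3, -0.4, 0, 1], [2.4, 1.4, -0.4, 0, 1]]}}

```text
t: 12.35
eef_pos: [0.4606, 0.2187, 0.4229]
tool_rot: [0.476, 0.258, 0.827, -0.15]
contact_force: [0.9, -0.8, 0.1]
gripper_width: 1.0
grasp_force: 0.0
```

```bash
python3 log.py; python3 - <<'E'
from h import *
print(proj("wrist",[.575,.137,.074]))
cv2.imwrite("pics/w1.png",imaging.read_camera("wrist")[:,:,::-1])
E
```

```text
t 12.35 q [ 0.0188  0.2941 -1.3515  1.9871  1.1928  1.7252 -0.6539] p [0.4606 0.2187 0.4229]
x [-0.4129  0.2844 -0.8652] y [ 0.5703  0.8214 -0.0022] z [ 0.7101 -0.4944 -0.5013] tilt 59.91071624608306 w 0.9995226299374775 gf 0.0 F [ 0.9291 -0.8113  0.1428]
[314.2557 -34.8327]
```

View pics/w1.png

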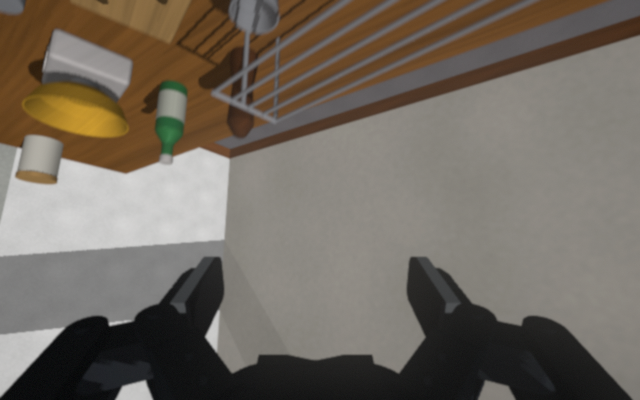

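The wrist picture shows the pan at (75,110), the bottle at (171,120) and one cup at (253,12). The middle cup is above the frame. The fixed views put the middle cup at about (.572,.136), and the neighbours 119.5 mm away match the given 120 mm.

```bash
python3 - <<'E'
from h import *
from scipy.spatial.transform import Rotation as Ro
c=imaging.calibration("wrist");E=c["extrinsics"];o=-E[:3,:3].T@E[:3,3]
ob=bot.get_obs();R=Ro.from_quat(np.roll(ob["tool_rot"],-1)).inv()
print("cam in tool",R.apply(o-ob["eef_pos"]))
from rows import rows
z=R.inv().apply([0,0,1])
g=np.array([.572,.136,.046]); tcp=g+.0187*z
pre=tcp-.12*z; print("tcp",tcp,"pre",pre)
print(rows(pre,10)[0])
E
```

```text
cam in tool [ 0.0752 -0.0002 -0.1425]
tcp [0.5853 0.1269 0.0365] pre [0.5    0.1855 0.0972]
[2.5, -0.06, 2.1, 0.0]
```

```bash
python3 - <<'E'
from rows import *
print(rows([.466,.144,.124],10)[0])
o=bot.get_obs(); R=Ro.from_quat(np.roll(o["tool_rot"],-1))
print(R.inv().apply([.08,.01,-.06])*100)
from plan import *
q=data()[-1][0]
for g,n in(([.466,.144,.124],10),([.546,.154,.064],4),([.5853,.1269,.0365],4)): q=go(q,g,n);show(q)
E
```

```text
[2.3, -0.59, 1.92, 0.0]
[2.0998 5.3709 8.2307]
q [-0.23  0.8  -1.02  2.33  1.52  1.72 -1.33] p [0.466 0.144 0.124] tilt 59.9 head -34.9 y [ 0.57  0.82 -0.  ]
q [-0.21  0.93 -0.88  2.2   1.71  1.68 -1.26] p [0.546 0.154 0.064] tilt 59.9 head -34.9 y [ 0.57  0.82 -0.  ]
q [-0.15  0.97 -0.81  2.17  1.82  1.62 -1.23] p [0.585 0.127 0.037] tilt 59.9 head -34.9 y [ 0.57  0.82 -0.  ]
```

Request:
{"fn": "carry_out", "kwargs": {"targets": [[2.3, -0.6, 1.9, 0, 1], [2.3, -0.6, 1.9, 0, 1], [2.3, -0.6, 1.9, 0, 1], [2.3, -0.6, 1.9, 0, 1], [2.3, -0.6, 1.9, 0, 1], [2.3, -0.6, 1.9, 0, 1], [2.3, -0.6, 1.9, 0, 1], [2.3, -0.6, 1.9, 0, 1], [2.3, -0.6, 1.9, 0, 1], [2.3, -0.6, 1.9, 0, 1]]}}

```text
t: 13.4
eef_pos: [0.4672, 0.1404, 0.1295]
tool_rot: [0.477, 0.258, 0.827, -0.15]
contact_force: [1.1, -0.3, -0.4]
gripper_width: 0.999
grasp_force: 0.0
```

Request:
{"fn": "carry_out", "kwargs": {"targets": [[0.5, 1.3, 2.1, 0, 1], [0.5, 1.3, 2.1, 0, 1], [0.5, 1.3, 2.1, 0, 1], [0.5, 1.3, 2.1, 0, 1], [0, 0, 0, 0, 1]]}}

```text
t: 13.9
eef_pos: [0.5499, 0.1466, 0.0699]
tool_rot: [0.477, 0.26, 0.826, -0.151]
contact_force: [1.2, -0.4, 0.4]
gripper_width: 1.003
grasp_force: 0.0
```

```bash
python3 log.py; python3 - <<'E'
from h import *
s=imaging.read_camera("scene")[:,:,::-1]; d=imaging.read_camera("side")[:,:,::-1]
a=cv2.resize(s[190:350,200:330],None,fx=3,fy=3); b=cv2.resize(d[95:215,250:380],None,fx=3,fy=3)
H=max(a.shape[0],b.shape[0]); f=lambda x:cv2.copyMakeBorder(x,0,H-x.shape[0],0,0,0)
cv2.imwrite("pics/pre.png",np.hstack([f(a),f(b)]))
E
```

```text
t 13.9 q [-0.1913  0.9197 -0.8786  2.2036  1.7179  1.6688 -1.2443] p [0.5499 0.1466 0.0699]
x [-0.4108  0.2855 -0.8659] y [ 0.573   0.8195 -0.0016] z [ 0.7092 -0.4968 -0.5002] tilt 59.98390960276077 w 1.0029581179689935 gf 0.0 F [ 1.1816 -0.3644  0.3507]
```

View pics/pre.png

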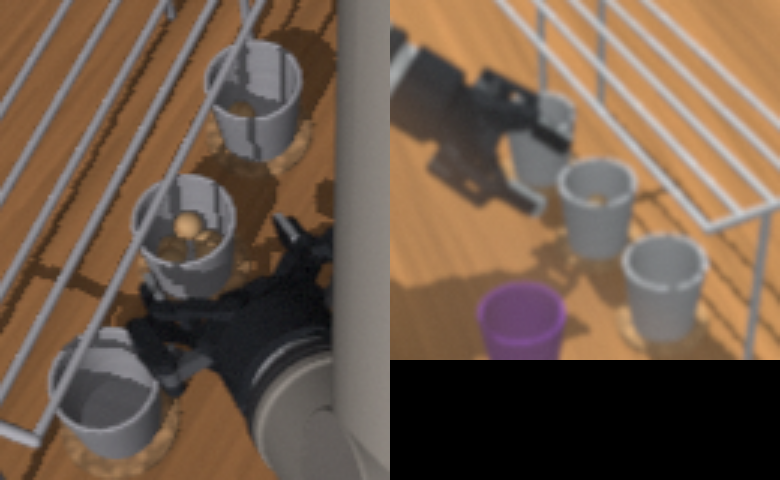

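The fingers straddle the middle cup: the tips are at about (150,295) and (285,222) in the crop and the cup rim is centred at (185,217). The neighbours are clear. Going in.

```bash
python3 rows.py .5853 .1275 .0375 5 0
```

```text
[[0.16, 0.09, 1.07, 0.0], [0.16, 0.09, 1.07, 0.0], [0.16, 0.09, 1.07, 0.0], [0.16, 0.09, 1.07, 0.0], [0.16, 0.09, 1.07, 0.0]]
```

Request:
{"fn": "carry_out", "kwargs": {"targets": [[0.2, 0.1, 1.1, 0, 1], [0.2, 0.1, 1.1, 0, 1], [0.1, 0.1, 1.1, 0, 1], [0.1, 0.1, 1.1, 0, 1], [0.1, 0.0, 1.1, 0, 1], [0, 0, 0, 0, 1]]}}

```text
t: 14.6
eef_pos: [0.5912, 0.1225, 0.0438]
tool_rot: [0.484, 0.261, 0.821, -0.151]
contact_force: [0.5, -10.6, 23.2]
gripper_width: 0.998
grasp_force: 10.6
```

Request:
{"fn": "carry_out", "kwargs": {"targets": [[0, 0, 0, 0, 0.6], [0, 0, 0, 0, 0.5], [0, 0, 0, 0, 0.4], [0, 0, 0, 0, 0.3], [0, 0, 0, 0, 0.2], [0, 0, 0, 0, 0.1], [0, 0, 0, 0, 0.0], [0, 0, 0, 0, -0.2]], "force": 30}}

```text
t: 15.4
eef_pos: [0.59, 0.1266, 0.0432]
tool_rot: [0.483, 0.259, 0.823, -0.149]
contact_force: [-1.7, -0.9, 22.6]
gripper_width: 0.797
grasp_force: 32.5
```

```bash
python3 log.py
```

```text
t 15.4 q [-0.1507  0.9683 -0.8105  2.1651  1.8309  1.6314 -1.2255] p [0.59   0.1266 0.0432]
x [-0.3996  0.2825 -0.8721] y [0.5696 0.8219 0.0052] z [ 0.7182 -0.4947 -0.4893] tilt 60.70274039360699 w 0.7969108545440667 gf 32.514919764362276 F [-1.6587 -0.931  22.6268]
```

Request:
{"fn": "carry_out", "kwargs": {"targets": [[-0.9, 0, -0.5, 0, -0.3], [-0.9, 0, -0.5, 0, -0.3], [-0.9, 0, -0.5, 0, -0.3]], "force": 50}}

```text
t: 15.7
eef_pos: [0.5872, 0.1265, 0.0691]
tool_rot: [0.477, 0.258, 0.827, -0.149]
contact_force: [-1.2, -1.4, -1.7]
gripper_width: 0.782
grasp_force: 55.6
```

```bash
python3 log.py; python3 rows.py .455 .112 .10 8 0|cut -c1-40; python3 - <<'E'
from plan import *
from rows import rows
q=data()[-1][0]
for l,g,n in(("out",[.455,.112,.10],8),("up",[.49,.06,.3],8),("pan hi",[.54,-.4,.32],16),("pan",[.54,-.41,.2],5)): q=go(q,g,n);print(l,end=' ');show(q)
E
```

```text
t 15.7 q [-0.1305  0.9082 -0.843   2.1764  1.788   1.6083 -1.1803] p [0.5872 0.1265 0.0691]
x [-0.412   0.2842 -0.8657] y [ 0.5683  0.8228 -0.0003] z [ 0.7123 -0.4921 -0.5005] tilt 59.9684195199807 w 0.7820309743361347 gf 55.55716446542647 F [-1.2393 -1.3569 -1.6562]
[[0.3, -1.09, -1.28, 0.0], [0.3, -1.09, 
out q [-0.22  0.84 -0.98  2.41  1.56  1.72 -1.42] p [0.455 0.112 0.1  ] tilt 60.0 head -34.6 y [ 0.57  0.82 -0.  ]
up q [ 0.3   0.25 -1.27  2.33  1.38  1.36 -0.81] p [0.49 0.06 0.3 ] tilt 60.0 head -34.6 y [ 0.57  0.82 -0.  ]
pan hi q [ 1.18  0.17 -0.72  2.23  2.55  0.33 -0.98] p [ 0.54 -0.4   0.32] tilt 59.9 head -34.8 y [ 0.57  0.82 -0.  ]
pan q [ 1.16  0.46 -0.73  2.31  2.71  0.65 -1.01] p [ 0.54 -0.41  0.2 ] tilt 59.9 head -34.8 y [ 0.57  0.82 -0.  ]
```

Request:
{"fn": "carry_out", "kwargs": {"targets": [[0.3, -1.0, -1.2, 0, -0.3], [0.3, -1.0, -1.2, 0, -0.3], [0.3, -1.0, -1.2, 0, -0.3], [0.3, -1.0, -1.2, 0, -0.3], [0.3, -1.0, -1.2, 0, -0.3], [0.3, -1.0, -1.2, 0, -0.3], [0.3, -1.0, -1.2, 0, -0.3], [0.3, -1.0, -1.2, 0, -0.3]]}}

```text
t: 16.5
eef_pos: [0.4625, 0.115, 0.0965]
tool_rot: [0.478, 0.258, 0.827, -0.149]
contact_force: [0.2, 0.6, -1.3]
gripper_width: 0.787
grasp_force: 55.7
```

```bash
python3 log.py; python3 rows.py .49 .06 .3 8 0|cut -c1-40; python3 - <<'E'
from h import *
# pan centre: brass mask, both views; fit ellipse to hull of the bowl's rim
for n in("scene","side"):
    im=cv2.imread(f"pics/{n}0.png"); hsv=cv2.cvtColor(im,cv2.COLOR_BGR2HSV)
    m=((hsv[...,0]>=17)&(hsv[...,0]<=26)&(hsv[...,1]>120)&(hsv[...,2]>90)).astype(np.uint8)
    m=cv2.morphologyEx(m,cv2.MORPH_OPEN,np.ones((3,3)))
    c=max(cv2.findContours(m,0,2)[0],key=cv2.contourArea); x,y,w,h=cv2.boundingRect(c); print(n,(x,y,w,h))
    # rim ellipse: width w, centre via projecting a circle: find centre whose projected rim matches left/right/top extents
    best=None
    u,v=x+w/2,y+h*.4
    for _ in range(20):
        p=onz(n,u,v,.135); a=np.linspace(0,6.28,73); R=np.array([proj(n,p+[.085*np.cos(t),.085*np.sin(t),0]) for t in a])
        u+= (x+w/2)-(R[:,0].min()+R[:,0].max()+1)/2; v+= y-R[:,1].min()
    print(n,p,"rim w",np.ptp(R[:,0]),"u,v",u,v)
E
```

```text
t 16.5 q [-0.2206  0.8553 -0.9753  2.3909  1.5783  1.7238 -1.4062] p [0.4625 0.115  0.0965]
x [-0.4108  0.2841 -0.8664] y [0.5679 0.8231 0.0007] z [ 0.7133 -0.4917 -0.4994] tilt 60.038740398224135 w 0.7871287058421171 gf 55.7279386423761 F [ 0.2085  0.5879 -1.338 ]
[[-2.54, -0.37, -0.69, 0.0], [-2.54, -0.
scene (354, 63, 69, 52)
scene [ 0.5305 -0.3935  0.135 ] rim w 69.93722262505491 u,v 387.84482913685923 85.61079070259386
side (360, 278, 104, 96)
side [ 0.5311 -0.3985  0.135 ] rim w 103.48534584066527 u,v 410.8426052397049 321.17232305323046
```

Request:
{"fn": "carry_out", "kwargs": {"targets": [[-2.5, -0.4, -0.7, 0, -0.3], [-2.5, -0.4, -0.7, 0, -0.3], [-2.5, -0.4, -0.7, 0, -0.3], [-2.5, -0.4, -0.7, 0, -0.3], [-2.5, -0.4, -0.7, 0, -0.3], [-2.5, -0.4, -0.7, 0, -0.3], [-2.5, -0.4, -0.7, 0, -0.3], [-2.5, -0.4, -0.7, 0, -0.3]]}}

```text
t: 17.3
eef_pos: [0.4866, 0.0591, 0.2977]
tool_rot: [0.477, 0.257, 0.827, -0.149]
contact_force: [-0.2, -0.5, -1.6]
gripper_width: 0.786
grasp_force: 56.0
```

```bash
python3 log.py; python3 rows.py .54 -.432 .29 20 0|cut -c1-40; python3 - <<'E'
from plan import *
q=data()[-1][0]
q=go(q,[.54,-.432,.29],20);show(q);q=go(q,[.54,-.432,.186],6);show(q)
for k in range(20):q=step(q,[0,0,0,-8.5])
show(q)
E
```

```text
t 17.3 q [ 0.2988  0.2521 -1.2765  2.3416  1.3792  1.3624 -0.8251] p [0.4866 0.0591 0.2977]
x [-0.4117  0.2831 -0.8662] y [ 0.568   0.8231 -0.001 ] z [ 0.7127 -0.4924 -0.4997] tilt 60.022557485113076 w 0.7855852423921399 gf 55.960034346207976 F [-0.2247 -0.5251 -1.556 ]
[[-0.77, -1.87, 1.42, 0.0], [-0.77, -1.8
q [ 1.33  0.3  -0.86  2.21  2.56  0.4  -0.88] p [ 0.54  -0.432  0.29 ] tilt 59.6 head -35.1 y [ 0.57  0.82 -0.  ]
q [ 1.28  0.55 -0.85  2.27  2.68  0.68 -0.89] p [ 0.54  -0.432  0.186] tilt 59.6 head -35.1 y [ 0.57  0.82 -0.  ]
q [0.54 0.41 0.03 2.32 3.09 0.63 1.41] p [ 0.54  -0.432  0.186] tilt 59.6 head -35.1 y [-0.64 -0.76 -0.15]
```

Request:
{"fn": "carry_out", "kwargs": {"targets": [[-0.8, -1.9, 1.4, 0, -0.3], [-0.8, -1.9, 1.4, 0, -0.3], [-0.8, -1.9, 1.4, 0, -0.3], [-0.8, -1.9, 1.4, 0, -0.3], [-0.8, -1.9, 1.4, 0, -0.3], [-0.8, -1.9, 1.4, 0, -0.3], [-0.8, -1.9, 1.4, 0, -0.3], [-0.8, -1.9, 1.4, 0, -0.3], [-0.8, -1.9, 1.4, 0, -0.3], [-0.8, -1.9, 1.4, 0, -0.3]]}}

```text
t: 18.3
eef_pos: [0.516, -0.1806, 0.2993]
tool_rot: [0.475, 0.259, 0.828, -0.15]
contact_force: [0.7, -0.9, -2.4]
gripper_width: 0.792
grasp_force: 56.7
```

Request:
{"fn": "carry_out", "kwargs": {"targets": [[-0.8, -1.9, 1.4, 0, -0.3], [-0.8, -1.9, 1.4, 0, -0.3], [-0.8, -1.9, 1.4, 0, -0.3], [-0.8, -1.9, 1.4, 0, -0.3], [-0.8, -1.9, 1.4, 0, -0.3], [-0.8, -1.9, 1.4, 0, -0.3], [-0.8, -1.9, 1.4, 0, -0.3], [-0.8, -1.9, 1.4, 0, -0.3], [-0.8, -1.9, 1.4, 0, -0.3], [-0.8, -1.9, 1.4, 0, -0.3]]}}

```text
t: 19.3
eef_pos: [0.5407, -0.4275, 0.2976]
tool_rot: [0.475, 0.259, 0.828, -0.149]
contact_force: [0.6, 0.1, -3.1]
gripper_width: 0.789
grasp_force: 56.7
```

```bash
python3 log.py; python3 rows.py .54 -.432 .186 7 0|cut -c1-40
```

```text
t 19.3 q [ 1.5187  0.3583 -1.095   2.201   2.3914  0.4321 -0.6644] p [ 0.5407 -0.4275  0.2976]
x [-0.4148  0.2883 -0.863 ] y [ 0.5709  0.821  -0.0002] z [ 0.7085 -0.4928 -0.5052] tilt 59.65600790141415 w 0.7889880484207664 gf 56.713888529338874 F [ 0.5617  0.0546 -3.1284]
[[1.36, -0.06, 0.83, 0.0], [1.36, -0.06,
```

Request:
{"fn": "carry_out", "kwargs": {"targets": [[1.4, -0.1, 0.8, 0, -0.3], [1.4, -0.1, 0.8, 0, -0.3], [1.4, -0.1, 0.8, 0, -0.3], [1.4, 0, 0.8, 0, -0.3], [1.4, 0, 0.8, 0, -0.3], [1.4, 0, 0.8, 0, -0.3], [1.3, 0, 0.8, 0, -0.3], [0, 0, 0, 0, -0.3]]}}

```text
t: 20.1
eef_pos: [0.5378, -0.4285, 0.1836]
tool_rot: [0.473, 0.26, 0.829, -0.148]
contact_force: [0.3, 0.6, -2.3]
gripper_width: 0.782
grasp_force: 56.7
```

```bash
python3 log.py; python3 - <<'E'
from plan import *
q=data()[-1][0]
for k in range(20):q=step(q,[0,0,0,-8.5])
show(q)
E
```

```text
t 20.1 q [ 1.434   0.6526 -1.0511  2.274   2.5811  0.7315 -0.6904] p [ 0.5378 -0.4285  0.1836]
x [-0.4165  0.2911 -0.8613] y [0.5709 0.821  0.0014] z [ 0.7075 -0.4911 -0.5082] tilt 59.45930305515055 w 0.7816156294596773 gf 56.71870792459231 F [ 0.3055  0.5506 -2.2964]
q [ 0.69  0.41 -0.15  2.32  3.02  0.63  1.52] p [ 0.538 -0.429  0.184] tilt 59.5 head -34.8 y [-0.63 -0.76 -0.15]
```

Request:
{"fn": "carry_out", "kwargs": {"targets": [[0, 0, 0, -8.5, -0.3], [0, 0, 0, -8.5, -0.3], [0, 0, 0, -8.5, -0.3], [0, 0, 0, -8.5, -0.3], [0, 0, 0, -8.5, -0.3], [0, 0, 0, -8.5, -0.3], [0, 0, 0, -8.5, -0.3], [0, 0, 0, -8.5, -0.3], [0, 0, 0, -6, -0.3], [0, 0, 0, -5, -0.3], [0, 0, 0, -5, -0.3], [0, 0, 0, -5, -0.3]]}}

```text
t: 21.3
eef_pos: [0.5392, -0.4293, 0.1877]
tool_rot: [0.234, -0.396, 0.771, -0.44]
contact_force: [-0.2, -1.0, -2.6]
gripper_width: 0.789
grasp_force: 56.9
```

Request:
{"fn": "carry_out", "kwargs": {"targets": [[0, 0, 0, -5, -0.3], [0, 0, 0, -5, -0.3], [0, 0, 0, -5, -0.3], [0, 0, 0, -5, -0.3], [0, 0, 0, -5, -0.3], [0, 0, 0, -5, -0.3], [0, 0, 0, -6, -0.3], [0, 0, 0, -8, -0.3], [0, 0, 0, -8, -0.3], [0, 0, 0, -8, -0.3], [0, 0, 0, -8, -0.3], [0, 0, 0, -8, -0.3]]}}

```text
t: 22.5
eef_pos: [0.5395, -0.4292, 0.188]
tool_rot: [0.087, 0.787, -0.363, 0.491]
contact_force: [0.5, -0.1, -0.5]
gripper_width: 0.789
grasp_force: 56.9
```

Request:
{"fn": "carry_out", "kwargs": {"targets": [[0, 0, 0, -7, -0.3], [0, 0, 0, -7, -0.3], [0, 0, 0, 0, -0.3], [0, 0, 0, 0, -0.3], [0, 0, 0, 0, -0.3]]}}

```text
t: 23.0
eef_pos: [0.5392, -0.4299, 0.1873]
tool_rot: [0.145, 0.825, -0.267, 0.477]
contact_force: [-0.3, 0.5, -1.1]
gripper_width: 0.788
grasp_force: 56.9
```

```bash
python3 log.py; python3 - <<'E'
from h import *
s=imaging.read_camera("scene")[:,:,::-1]; d=imaging.read_camera("side")[:,:,::-1]
a=cv2.resize(s[40:160,330:450],None,fx=3.2,fy=3.2); b=cv2.resize(d[255:395,330:490],None,fx=2.6,fy=2.6)
H=max(a.shape[0],b.shape[0]); f=lambda x:cv2.copyMakeBorder(x,0,H-x.shape[0],0,0,0)
cv2.imwrite("pics/pour.png",np.hstack([f(a),f(b)]))
E
```

```text
t 23.0 q [ 0.6579  0.4078 -0.1061  2.3172  3.0361  0.629   1.6497] p [ 0.5392 -0.4299  0.1873]
x [ 0.402  -0.3029  0.8641] y [-0.5788 -0.8153 -0.0165] z [ 0.7095 -0.4935 -0.5031] tilt 59.794125274679885 w 0.787777812567678 gf 56.85193046811037 F [-0.3288  0.4689 -1.0571]
```

View pics/pour.png

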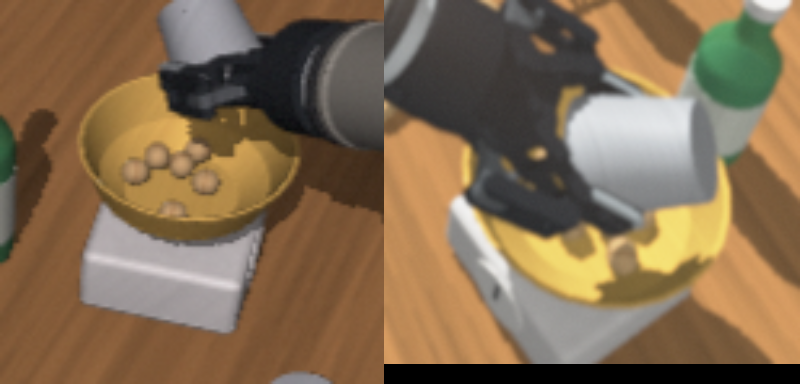

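All six hazelnuts lie in the pan: crop pixels (135,170), (157,153), (180,163), (197,152), (205,181) and (173,210). The cup is inverted and empty. Next I raise it, turn it back and measure the board.

Request:
{"fn": "carry_out", "kwargs": {"targets": [[2.4, 0, -1.4, 0, -0.3], [2.4, 0, -1.4, 0, -0.3], [2.4, 0, -1.4, 0, -0.3], [2.4, 0, -1.4, 0, -0.3], [0, 0, 0, 8.5, -0.3], [0, 0, 0, 8.5, -0.3], [0, 0, 0, 8.5, -0.3], [0, 0, 0, 8.5, -0.3], [0, 0, 0, 8.5, -0.3], [0, 0, 0, 8.5, -0.3], [0, 0, 0, 8.5, -0.3], [0, 0, 0, 8.5, -0.3]]}}

```text
t: 24.3
eef_pos: [0.5377, -0.4315, 0.2978]
tool_rot: [0.148, -0.533, 0.684, -0.476]
contact_force: [0.1, -0.1, -1.1]
gripper_width: 0.788
grasp_force: 56.8
```

Request:
{"fn": "carry_out", "kwargs": {"targets": [[0, 0, 0, 8.5, -0.3], [0, 0, 0, 8.5, -0.3], [0, 0, 0, 8.5, -0.3], [0, 0, 0, 8.5, -0.3], [0, 0, 0, 8.5, -0.3], [0, 0, 0, 8.5, -0.3], [0, 0, 0, 8.5, -0.3], [0, 0, 0, 8.5, -0.3], [0, 0, 0, 8.5, -0.3], [0, 0, 0, 8.5, -0.3], [0, 0, 0, 8.5, -0.3], [0, 0, 0, 8.5, -0.3]]}}

```text
t: 25.5
eef_pos: [0.5377, -0.4317, 0.2979]
tool_rot: [0.463, 0.197, 0.844, -0.185]
contact_force: [-0.3, 0.5, -1.1]
gripper_width: 0.789
grasp_force: 56.8
```

```bash
python3 log.py; python3 - <<'E'
from h import *
for n,(u,v) in(("scene",(356,193)),("side",(333,262))):
    im=cv2.imread(f"pics/{n}0.png").astype(np.int16); hsv=cv2.cvtColor(im.astype(np.uint8),cv2.COLOR_BGR2HSV)
    m=((hsv[...,1]<128)&(hsv[...,1]>70)&(hsv[...,2]>(125 if n=="scene" else 175))).astype(np.uint8)
    m=cv2.morphologyEx(cv2.morphologyEx(m,cv2.MORPH_CLOSE,np.ones((5,5))),cv2.MORPH_OPEN,np.ones((9,9)))
    k,l=cv2.connectedComponents(m); m=(l==l[v,u]).astype(np.uint8)
    c=max(cv2.findContours(m,0,2)[0],key=cv2.contourArea); W=np.array([onz(n,*p[0],.018)[:2] for p in c],np.float32)*1000
    print(n,cv2.minAreaRect(W))
E
python3 - <<'E'
import sys;sys.path.insert(0,'.')
from plan import *
q=data()[-1][0]
for k in range(1):
    a=min(yawneed(q),key=abs);print("yaw left",a)
for g,n in(([.53,-.30,.28],6),([.545,-.155,.18],8),([.543,-.150,.075],6),([.543,-.15,.058],3)): q=go(q,g,n);show(q)
E
```

```text
t 25.5 q [ 1.3425  0.2791 -0.8603  2.2094  2.576   0.3737 -0.7553] p [ 0.5377 -0.4317  0.2979]
x [-0.4946  0.1613 -0.854 ] y [ 0.5033  0.8542 -0.1302] z [ 0.7085 -0.4942 -0.5037] tilt 59.7552137349636 w 0.7887772129616796 gf 56.754867304698564 F [-0.2759  0.4773 -1.0697]
scene ((495.6520690917969, -144.00660705566406), (148.2874298095703, 156.7119598388672), 17.06763458251953)
side ((495.5169372558594, -149.6562042236328), (150.69456481933594, 150.20655822753906), 16.643404006958008)
yaw left 8.674620412048057
q [ 1.13  0.18 -0.93  2.38  2.3   0.57 -0.74] p [ 0.53 -0.3   0.28] tilt 59.8 head -34.9 y [ 0.5   0.85 -0.13]
q [ 0.88  0.72 -1.31  2.42  2.03  1.38 -0.61] p [ 0.558 -0.155  0.183] tilt 58.2 head -36.2 y [ 0.51  0.85 -0.14]
q [ 0.78  1.1  -1.22  2.43  2.26  1.7  -0.64] p [ 0.553 -0.149  0.074] tilt 57.6 head -37.3 y [ 0.52  0.84 -0.14]
q [ 0.79  1.19 -1.23  2.43  2.31  1.76 -0.62] p [ 0.548 -0.15   0.057] tilt 57.4 head -37.7 y [ 0.53  0.84 -0.15]
```

Request:
{"fn": "carry_out", "kwargs": {"targets": [[0, 0, 0, 8.5, -0.3], [0, 0, 0, 0.3, -0.3]]}}

```text
t: 25.7
eef_pos: [0.5376, -0.4318, 0.2978]
tool_rot: [0.475, 0.259, 0.827, -0.15]
contact_force: [0.5, 0.3, -1.8]
gripper_width: 0.787
grasp_force: 56.8
```

```bash
python3 log.py; python3 rows.py .53 -.30 .28 6 0|cut -c1-40;  python3 - <<'E'
from plan import *
q=data()[-1][0]
R=fk(q,P,S)[1]
print(R.inv().apply([.015,.154,-.10])*100)
for g,n in(([.53,-.30,.28],6),([.545,-.146,.18],9),([.545,-.146,.075],7),([.545,-.146,.06],3)): q=go(q,g,n);show(q)
E
```

```text
t 25.7 q [ 1.3802  0.2916 -0.9049  2.2076  2.5462  0.381  -0.8639] p [ 0.5376 -0.4318  0.2978]
x [-0.4142  0.2868 -0.8638] y [ 0.5713  0.8207 -0.0015] z [ 0.7085 -0.4941 -0.5038] tilt 59.74760951797419 w 0.787215754780171 gf 56.75217892276123 F [ 0.5337  0.2825 -1.7549]
[[0.94, 1.73, -1.03, 0.0], [0.94, 1.73, 
[12.43218545 13.5118087  -1.51055965]
q [ 1.18  0.19 -0.98  2.38  2.29  0.58 -0.87] p [ 0.53 -0.3   0.28] tilt 59.7 head -34.9 y [ 0.57  0.82 -0.  ]
q [ 0.83  0.69 -1.28  2.43  2.02  1.38 -0.79] p [ 0.554 -0.145  0.182] tilt 58.6 head -35.9 y [ 0.58  0.81 -0.01]
q [ 0.77  1.1  -1.22  2.43  2.26  1.71 -0.8 ] p [ 0.554 -0.145  0.074] tilt 57.9 head -37.2 y [ 0.6   0.8  -0.02]
q [ 0.78  1.18 -1.23  2.43  2.3   1.76 -0.78] p [ 0.55  -0.146  0.059] tilt 57.7 head -37.6 y [ 0.6   0.8  -0.02]
```

Request:
{"fn": "carry_out", "kwargs": {"targets": [[0.9, 1.7, -1.0, 0, -0.3], [0.9, 1.7, -1.0, 0, -0.3], [0.9, 1.7, -1.0, 0, -0.3], [0.9, 1.7, -1.0, 0, -0.3], [0.9, 1.7, -1.0, 0, -0.3], [1.0, 1.7, -1.0, 0, -0.3]]}}

```text
t: 26.3
eef_pos: [0.5306, -0.3018, 0.2805]
tool_rot: [0.475, 0.256, 0.828, -0.152]
contact_force: [0.3, -0.3, -2.0]
gripper_width: 0.788
grasp_force: 56.8
```

```bash
python3 log.py; python3 rows.py .556 -.146 .18 9 0|cut -c1-40;  python3 - <<'E'
from plan import *
q=data()[-1][0]
for g,n in(([.556,-.146,.18],9),([.552,-.146,.075],7),([.549,-.146,.06],3)): q=go(q,g,n);show(q)
E
```

```text
t 26.3 q [ 1.1785  0.1887 -0.9736  2.3775  2.2945  0.5743 -0.8651] p [ 0.5306 -0.3018  0.2805]
x [-0.4173  0.2805 -0.8644] y [ 0.5684  0.8227 -0.0074] z [ 0.709  -0.4944 -0.5028] tilt 59.81458028120943 w 0.7879710575773774 gf 56.791866780258715 F [ 0.3404 -0.32   -2.0284]
[[1.33, 1.59, -0.09, 0.0], [1.33, 1.59, 
q [ 0.76  0.63 -1.17  2.44  2.04  1.31 -0.85] p [ 0.559 -0.146  0.181] tilt 59.3 head -35.3 y [ 0.57  0.82 -0.01]
q [ 0.72  1.04 -1.14  2.44  2.27  1.65 -0.86] p [ 0.558 -0.146  0.074] tilt 58.8 head -36.3 y [ 0.58  0.81 -0.02]
q [ 0.74  1.13 -1.16  2.44  2.31  1.72 -0.83] p [ 0.554 -0.146  0.059] tilt 58.6 head -36.7 y [ 0.59  0.81 -0.02]
```

Request:
{"fn": "carry_out", "kwargs": {"targets": [[1.3, 1.6, -0.1, 0, -0.3], [1.3, 1.6, -0.1, 0, -0.3], [1.3, 1.6, -0.1, 0, -0.3], [1.3, 1.6, -0.1, 0, -0.3], [1.3, 1.6, -0.1, 0, -0.3], [1.3, 1.6, -0.1, 0, -0.3], [1.3, 1.6, -0.1, 0, -0.3], [1.3, 1.6, -0.1, 0, -0.3], [1.3, 1.6, -0.1, 0, -0.3]]}}

```text
t: 27.2
eef_pos: [0.5599, -0.1464, 0.1823]
tool_rot: [0.473, 0.258, 0.829, -0.151]
contact_force: [0.9, 0.3, -1.1]
gripper_width: 0.788
grasp_force: 56.8
```

```bash
python3 log.py; python3 rows.py .550 -.146 .08 7 0|cut -c1-40;  python3 - <<'E'
from plan import *
q=data()[-1][0]
for g,n in(([.55,-.146,.08],7),([.547,-.146,.06],4)): q=go(q,g,n);show(q)
E
```

```text
t 27.2 q [ 0.8824  0.7922 -1.3589  2.4334  2.0695  1.4734 -0.7373] p [ 0.5599 -0.1464  0.1823]
x [-0.419   0.2844 -0.8623] y [ 0.5703  0.8214 -0.0063] z [ 0.7065 -0.4944 -0.5063] tilt 59.58004234034773 w 0.7877929945452185 gf 56.79162643442396 F [ 0.8811  0.3269 -1.081 ]
[[1.32, -0.07, 0.64, 0.0], [1.32, -0.07,
q [ 0.8   1.15 -1.25  2.43  2.3   1.74 -0.75] p [ 0.559 -0.145  0.079] tilt 58.9 head -36.2 y [ 0.58  0.81 -0.02]
q [ 0.81  1.25 -1.26  2.43  2.36  1.82 -0.71] p [ 0.554 -0.146  0.059] tilt 58.7 head -36.8 y [ 0.59  0.81 -0.02]
```

Request:
{"fn": "carry_out", "kwargs": {"targets": [[1.3, -0.1, 0.6, 0, -0.3], [1.3, -0.1, 0.6, 0, -0.3], [1.3, -0.1, 0.6, 0, -0.3], [1.3, -0.1, 0.6, 0, -0.3], [1.3, -0.1, 0.6, 0, -0.3], [1.3, -0.1, 0.6, 0, -0.3], [1.3, 0, 0.6, 0, -0.3]]}}

```text
t: 27.9
eef_pos: [0.5604, -0.1465, 0.0827]
tool_rot: [0.47, 0.259, 0.829, -0.154]
contact_force: [0.6, 0.8, -0.8]
gripper_width: 0.79
grasp_force: 56.8
```

```bash
python3 log.py; python3 rows.py .547 -.146 .06 5 0|cut -c1-40; python3 - <<'E'
from plan import *
q=data()[-1][0]
for d in([-.01,0,0],[-.012,-.005,-.02],[-.02,0,-.02]):
    p=fk(q,P,S)[0]; x=go(q,p+d,5);show(x)
E
```

```text
t 27.9 q [ 0.874   1.3023 -1.379   2.4342  2.385   1.8556 -0.584 ] p [ 0.5604 -0.1465  0.0827]
x [-0.4234  0.2854 -0.8598] y [ 0.5754  0.8178 -0.0119] z [ 0.6997 -0.4998 -0.5105] tilt 59.3047417325839 w 0.7900202876100912 gf 56.80162226432003 F [ 0.5566  0.7582 -0.7912]
[[0.51, -0.14, 0.04, 0.0], [0.51, -0.14,
q [ 0.88  1.34 -1.4   2.43  2.39  1.89 -0.56] p [ 0.558 -0.146  0.082] tilt 59.0 head -36.2 y [ 0.58  0.81 -0.02]
q [ 0.89  1.38 -1.36  2.43  2.45  1.9  -0.55] p [ 0.555 -0.151  0.062] tilt 59.0 head -36.2 y [ 0.58  0.81 -0.02]
q [ 0.86  1.37 -1.36  2.43  2.43  1.91 -0.58] p [ 0.553 -0.146  0.061] tilt 58.8 head -36.7 y [ 0.59  0.81 -0.02]
```

```bash
python3 - <<'E'
from plan import *
q=data()[-1][0]; p=fk(q,P,S)[0]; R=fk(q,P,S)[1]
for d in([0,-.03,0],[-.006,-.025,0],[-.010,-.02,0]):
    x=go(q,p+d,5);print(d,np.round(R.inv().apply(d)*20,2));show(x);x=go(x,[*(p+d)[:2],.062],4);show(x)
    P_,R_=fk(x,P,S); g=P_-.0187*R_.as_matrix()[:,2]-[.4956,-.148,0]; print("e1,e2",g[0]*.957+g[1]*.289,-g[0]*.289+g[1]*.957)
E
```

```text
[0, -0.03, 0] [-0.17 -0.49  0.3 ]
q [ 0.96  1.28 -1.37  2.43  2.42  1.78 -0.55] p [ 0.56  -0.176  0.083] tilt 59.3 head -35.5 y [ 0.58  0.82 -0.01]
q [ 0.94  1.32 -1.32  2.43  2.47  1.79 -0.56] p [ 0.56  -0.176  0.062] tilt 59.3 head -35.5 y [ 0.58  0.82 -0.01]
e1,e2 0.04402375725848339 -0.03326561346026434
[-0.006, -0.025, 0] [-0.09 -0.48  0.17]
q [ 0.95  1.32 -1.39  2.43  2.42  1.82 -0.52] p [ 0.559 -0.172  0.082] tilt 59.1 head -36.0 y [ 0.58  0.81 -0.02]
q [ 0.94  1.36 -1.35  2.43  2.47  1.84 -0.53] p [ 0.556 -0.171  0.062] tilt 59.0 head -36.1 y [ 0.58  0.81 -0.02]
e1,e2 0.04139112884535936 -0.027173616312322315
[-0.01, -0.02, 0] [-0.03 -0.44  0.06]
q [ 0.94  1.34 -1.41  2.43  2.42  1.85 -0.52] p [ 0.558 -0.166  0.082] tilt 59.0 head -36.2 y [ 0.58  0.81 -0.02]
q [ 0.93  1.39 -1.37  2.43  2.47  1.87 -0.51] p [ 0.554 -0.166  0.061] tilt 58.8 head -36.5 y [ 0.59  0.81 -0.02]
e1,e2 0.04127405157137155 -0.021791797158354144
```

Request:
{"fn": "carry_out", "kwargs": {"targets": [[-0.1, -0.5, 0.2, 0, -0.3], [-0.1, -0.5, 0.2, 0, -0.3], [-0.1, -0.5, 0.2, 0, -0.3], [-0.1, -0.5, 0.1, 0, -0.3], [-0.1, -0.4, 0.1, 0, -0.3], [0.5, 0, 0.2, 0, -0.3], [0.5, 0, 0.2, 0, -0.3], [0.4, 0, 0.2, 0, -0.3], [0, 0, 0, 0, -0.3]]}}

```text
t: 28.8
eef_pos: [0.5579, -0.1697, 0.0679]
tool_rot: [0.469, 0.261, 0.83, -0.154]
contact_force: [0.1, 1.0, -1.0]
gripper_width: 0.787
grasp_force: 56.8
```

```bash
cat > brd.py <<'E'
import log
from plan import *
q=data()[-1][0]; P_,R_=fk(q,P,S); g=P_-.0187*R_.as_matrix()[:,2]-[.4956,-.148,0]; print("e1,e2",g[0]*.957+g[1]*.289,-g[0]*.289+g[1]*.957)
E
python3 brd.py
```

```text
t 28.8 q [ 0.9602  1.3997 -1.3961  2.4351  2.4875  1.8604 -0.4773] p [ 0.5579 -0.1697  0.0679]
x [-0.4235  0.2881 -0.8588] y [ 0.5768  0.8168 -0.0104] z [ 0.6985 -0.4997 -0.5121] tilt 59.19287077817799 w 0.7865965771200517 gf 56.82551743055228 F [ 0.0953  0.9902 -1.0328]
e1,e2 0.04361308770835402 -0.026051891572486902
```

Request:
{"fn": "carry_out", "kwargs": {"targets": [[0.3, 0, 0.1, 0, -0.3], [0.3, 0, 0.1, 0, -0.3], [0.3, 0, 0.1, 0, -0.3], [0, 0, 0, 0, -0.3]]}}

```text
t: 29.2
eef_pos: [0.5563, -0.1689, 0.0592]
tool_rot: [0.47, 0.261, 0.829, -0.154]
contact_force: [-0.1, -0.2, -1.1]
gripper_width: 0.785
grasp_force: 56.8
```

```bash
python3 brd.py; python3 - <<'E'
from h import *
s=imaging.read_camera("scene")[:,:,::-1]; d=imaging.read_camera("side")[:,:,::-1]
a=cv2.resize(s[130:250,290:410],None,fx=3.2,fy=3.2); b=cv2.resize(d[180:310,270:400],None,fx=3,fy=3)
H=max(a.shape[0],b.shape[0]); f=lambda x:cv2.copyMakeBorder(x,0,H-x.shape[0],0,0,0)
cv2.imwrite("pics/place.png",np.hstack([f(a),f(b)]))
E
```

```text
t 29.2 q [ 0.9613  1.4381 -1.3908  2.4355  2.5222  1.8811 -0.4597] p [ 0.5563 -0.1689  0.0592]
x [-0.4228  0.2878 -0.8593] y [ 0.5771  0.8166 -0.0104] z [ 0.6987 -0.5003 -0.5114] tilt 59.2438436562358 w 0.7854698541112916 gf 56.82639514328912 F [-0.1133 -0.1691 -1.1023]
e1,e2 0.04229310606376059 -0.02481313482810401
```

View pics/place.png

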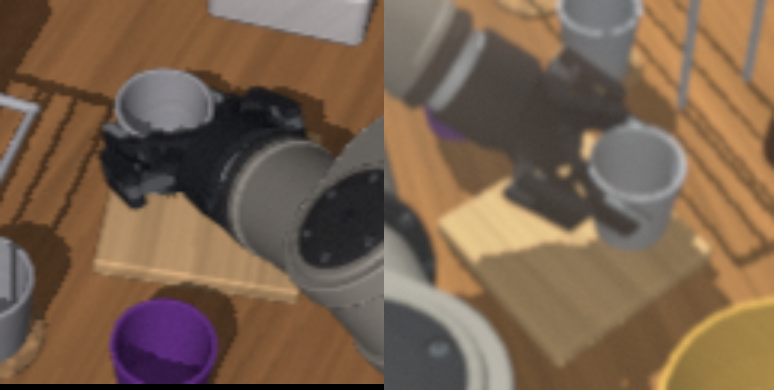

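The cup is over the far part of the board and looks upright. In the crops its rim is at (165,100) in the scene view and (638,160) in the side view. I'll check it by rays and then lower the last few mm.

```bash
python3 - <<'E'
from h import *
for n,u,v in(("scene",164/3.2+290,(70+39)/3.2+130),("side",(638-384)/3+270,(122+33)/3+180)):
    p=onz(n,u,v,.090); g=p-[.4956,-.148,0]; print(p,"e1,e2",g[0]*.957+g[1]*.289,-g[0]*.289+g[1]*.957)
E
```

```text
[ 0.5377 -0.1525  0.09  ] e1,e2 0.039011676660926496 -0.016435915058773485
[ 0.5437 -0.1531  0.09  ] e1,e2 0.044544669823408066 -0.018726912331324157
```

Request:
{"fn": "carry_out", "kwargs": {"targets": [[0.2, 0, 0.1, 0, -0.3], [0.1, 0, 0.0, 0, -0.3], [0, 0, 0, 0, -0.3]]}}

```text
t: 29.6
eef_pos: [0.5561, -0.1687, 0.0573]
tool_rot: [0.471, 0.261, 0.829, -0.154]
contact_force: [-1.9, 0.9, 1.7]
gripper_width: 0.787
grasp_force: 57.0
```

Request:
{"fn": "carry_out", "kwargs": {"targets": [[0.1, 0, 0.0, 0, -0.3], [0, 0, 0, 0, 0.6], [0, 0, 0, 0, 0.7], [0, 0, 0, 0, 0.8], [0, 0, 0, 0, 0.9], [0, 0, 0, 0, 0.9], [0, 0, 0, 0, 0.9]], "force": 20}}

```text
t: 30.3
eef_pos: [0.5555, -0.1685, 0.0559]
tool_rot: [0.47, 0.261, 0.829, -0.154]
contact_force: [-0.4, -0.4, -0.6]
gripper_width: 0.949
grasp_force: 0.0
```

```bash
python3 brd.py;python3 - <<'E'
from plan import *
q=data()[-1][0]
for k in range(6): q=step(q,[0,0,-1.2,0])
show(q)
for k in range(5): q=step(q,[-2,0,-3,0])
show(q)
E
```

```text
t 30.3 q [ 0.9643  1.4628 -1.3945  2.4359  2.5418  1.8951 -0.4423] p [ 0.5555 -0.1685  0.0559]
x [-0.4223  0.2873 -0.8597] y [ 0.5771  0.8166 -0.0105] z [ 0.699  -0.5006 -0.5106] tilt 59.29341046407823 w 0.9486400892563309 gf 0.0 F [-0.3991 -0.4358 -0.5691]
e1,e2 0.04165910951617331 -0.024130101857703805
q [ 0.81  1.28 -1.4   2.44  2.3   1.91 -0.64] p [ 0.552 -0.13   0.088] tilt 58.5 head -37.3 y [ 0.59  0.8  -0.02]
q [ 0.76  0.45 -1.41  2.43  1.69  1.33 -0.78] p [ 0.516 -0.081  0.245] tilt 58.1 head -38.2 y [ 0.6   0.8  -0.03]
```

Backing straight out would run into the elbow limit and drift sideways, so I'm checking a vertical lift-off instead.

```bash
python3 - <<'E'
from plan import *
q=data()[-1][0];p0,R0=fk(q,P,S)
for row in([-1.03,0,-.61,0],):
    x=q
    for k in range(12):
        x=step(x,row); p=fk(x,P,S)[0]-p0; 
        if k%2: print(k,np.round(p*1000,1),"lat %.1f"%(1000*R0.inv().apply(p)[1]))
    show(x)
E
```

```text
1 [ 3.5  0.2 23.5] lat 1.9
3 [ 5.3  0.3 47.4] lat 2.8
5 [ 5.8  0.5 71.3] lat 3.0
7 [ 6.   0.7 95.2] lat 3.0
9 [  6.2   0.9 119.2] lat 3.1
11 [  6.4   1.1 143.1] lat 3.1
q [ 0.97  0.76 -1.41  2.41  2.05  1.42 -0.67] p [ 0.562 -0.167  0.199] tilt 59.2 head -35.8 y [ 0.58  0.82 -0.01]
```

Request:
{"fn": "carry_out", "kwargs": {"targets": [[0, 0, 0, 0, 1], [-0.5, -0.1, -0.3, 0, 1], [-0.5, -0.1, -0.3, 0, 1], [-0.5, 0, -0.3, 0, 1], [-0.5, 0, -0.3, 0, 1]]}}

```text
t: 30.8
eef_pos: [0.5588, -0.1699, 0.0795]
tool_rot: [0.47, 0.261, 0.829, -0.155]
contact_force: [-0.8, 0.5, 0.1]
gripper_width: 1.0
grasp_force: 0.0
```

```bash
python3 brd.py
```

```text
t 30.8 q [ 0.958   1.3622 -1.4094  2.4359  2.4491  1.8483 -0.4915] p [ 0.5588 -0.1699  0.0795]
x [-0.4223  0.2878 -0.8596] y [ 0.5786  0.8156 -0.0112] z [ 0.6978 -0.502  -0.5109] tilt 59.27628970578642 w 1.0000138531647438 gf 0.0 F [-0.752   0.5301  0.1433]
e1,e2 0.044403846757722604 -0.026438021346715024
```

Request:
{"fn": "carry_out", "kwargs": {"targets": [[-0.9, 0, -0.5, 0, 1], [-0.9, 0, -0.5, 0, 1], [-0.9, 0, -0.5, 0, 1], [-0.9, 0, -0.5, 0, 1], [-0.9, 0, -0.5, 0, 1], [-0.9, 0, -0.5, 0, 1], [-1.7, 0, -1.0, 0, 1], [-1.7, 0, -1.0, 0, 1], [-1.7, 0, -1.0, 0, 1], [-1.7, 0, -1.0, 0, 1], [-1.7, 0, -1.0, 0, 1], [0, 0, 0, 0, 1]]}}

```text
t: 32.0
eef_pos: [0.5639, -0.1693, 0.2434]
tool_rot: [0.472, 0.261, 0.827, -0.156]
contact_force: [-0.4, -0.4, 0.9]
gripper_width: 0.998
grasp_force: 0.0
```

```bash
python3 brd.py; python3 - <<'E'
from h import *
s=imaging.read_camera("scene")[:,:,::-1]; d=imaging.read_camera("side")[:,:,::-1]
a=cv2.resize(s[40:350,200:440],None,fx=1.6,fy=1.6); b=cv2.resize(d[100:400,270:500],None,fx=1.65,fy=1.65)
H=max(a.shape[0],b.shape[0]); f=lambda x:cv2.copyMakeBorder(x,0,H-x.shape[0],0,0,0)
cv2.imwrite("pics/end.png",np.hstack([f(a),f(b)]))
E
```

```text
t 32.0 q [ 1.0268  0.5714 -1.4085  2.3864  1.9582  1.2351 -0.6557] p [ 0.5639 -0.1693  0.2434]
x [-0.418   0.2837 -0.863 ] y [ 0.5788  0.8154 -0.0123] z [ 0.7002 -0.5047 -0.505 ] tilt 59.66671544991594 w 0.9982609377837685 gf 0.0 F [-0.4408 -0.3653  0.9202]
e1,e2 0.04938921860288031 -0.0272895760374779
```

View pics/end.png

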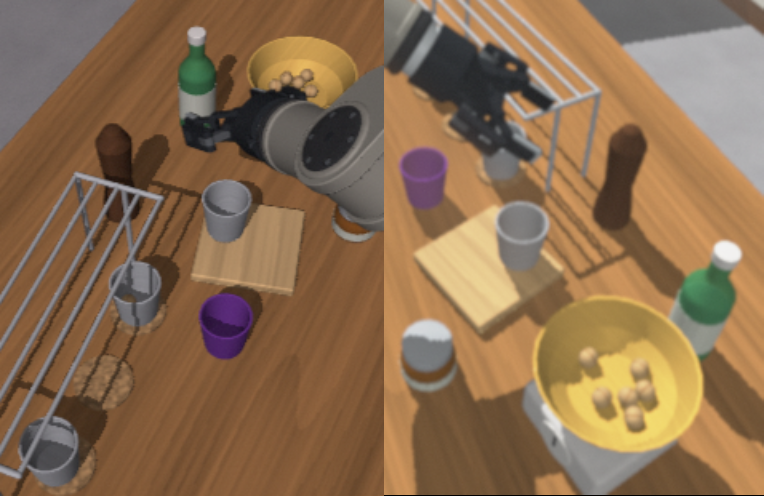

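The cup stands upright on the board, with its foot at about (225,231) in the crop. The six nuts are in the pan and the mill, bottle, jar and other two cups are unmoved.

```bash
python3 - <<'E'
from h import *
for n,u,v in(("scene",227/1.6+200,(182+21)/1.6+40),("side",(522-384)/1.65+270,(204+18)/1.65+100)):
    p=onz(n,u,v,.088); g=p-[.4956,-.148,0]; print(p,"e1,e2",g[0]*.957+g[1]*.289,-g[0]*.289+g[1]*.957)
print(bot.get_obs()["contact_force"])
print(bot.hand_in())
E
```

```text
[ 0.5335 -0.1472  0.088 ] e1,e2 0.03649266632249381 -0.010174061949943511
[ 0.539  -0.1582  0.088 ] e1,e2 0.038645021827978715 -0.022274780915400087
[ 0.6685  0.5429 -0.7632]
the job is handed in; nothing more can be done
None
```

I tipped all six hazelnuts from the middle cup into the brass pan and stood the emptied cup upright on the board about 40 mm off centre, its whole foot on it; in the last pictures the rest looked unmoved, and I handed the job in at about 32 s (no verdict was returned).

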